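# Sort repaired circuit boards from the mixed rack into the long and short storage racks

### The job

Slide the hold-down bar on the mixed rack right back, then draw each circuit board up out of its slot by its top edge and stand it upright in a slot of the storage rack that matches its length, pushed fully down: the long boards in the rack with long slots, the short boards in the rack with short slots. When every board is stored, slide the bar of the empty mixed rack home again; leave the mug, jar, tape and screwdriver untouched throughout.

Things in the scene. Friction and masses are not known exactly. Their poses are not given: they have to be found in the camera images.
- rack: mixed rack: grey slotted block fixed to the bench, 136 x 276 x 38 mm (x, y, z), origin at the centre of its underside, with 5 open slots along its x axis, at y = -88, -44, 0, 44, 88 mm; each slot is 120 mm long, 5 mm wide and 30 mm deep (floor 8 mm above the origin), its mouth chamfered 4 mm. At y = +-130 mm an aluminium cheek plate 10 mm thick rises to 86 mm and runs from x = -30 to 120 mm
- bar (a joint): travel (m) of the aluminium hold-down bar (16 mm wide, 272 mm long along the rack's y, underside 87 mm and top 97 mm above the bench) that slides on the cheeks along the rack's +x axis (away from the robot): 0 = home, across the middle of the boards' tops; 0.085 = right back, clear of the boards
- bar_knob (a point): point on the axis of the upright black knob (round, 16 mm diameter) on the middle of the hold-down bar, 117 mm above the bench; the knob runs from 97 to 131 mm; this is the height to grip; axes as the mixed rack's
- rack_long: storage rack for long boards: loose grey slotted block, 136 x 120 x 38 mm (x, y, z), 1.6 kg, origin at the centre of its underside, with 3 slots along its x axis at y = -44, 0, 44 mm, each 120 mm long, 5 mm wide, 30 mm deep (floor 8 mm above the origin), mouth chamfered 4 mm
- rack_short: storage rack for short boards: the same but 106 mm in x with slots 90 mm long
- long1: long green circuit board, 110 mm long (its x axis), 3 mm thick (y) and 75 mm tall (z), standing upright, with a white stiffener strip 10 mm thick (y) and 12 mm high along its whole top edge; origin at the middle of the bottom edge, so the strip's centre is 69 mm above the origin; 70 g
- long2: long green circuit board, 110 mm long (its x axis), 3 mm thick (y) and 75 mm tall (z), standing upright, with a white stiffener strip 10 mm thick (y) and 12 mm high along its whole top edge; origin at the middle of the bottom edge, so the strip's centre is 69 mm above the origin; 70 g
- long3: long green circuit board, 110 mm long (its x axis), 3 mm thick (y) and 75 mm tall (z), standing upright, with a white stiffener strip 10 mm thick (y) and 12 mm high along its whole top edge; origin at the middle of the bottom edge, so the strip's centre is 69 mm above the origin; 70 g
- short1: short green circuit board, 80 mm long (its x axis), 3 mm thick (y) and 75 mm tall (z), standing upright, with a white stiffener strip 10 mm thick (y) and 12 mm high along its whole top edge; origin at the middle of the bottom edge, so the strip's centre is 69 mm above the origin; 70 g
- short2: short green circuit board, 80 mm long (its x axis), 3 mm thick (y) and 75 mm tall (z), standing upright, with a white stiffener strip 10 mm thick (y) and 12 mm high along its whole top edge; origin at the middle of the bottom edge, so the strip's centre is 69 mm above the origin; 70 g
- mug: white mug, 82 mm across, 90 mm tall, a bystander; origin under its centre
- jar: white plastic jar, 52 mm across, 85 mm tall, a bystander; origin under its centre
- tape: black roll of tape, 72 mm across, 19 mm high, a bystander; origin under its centre
- screwdriver: screwdriver 160 mm long lying on the bench along its x axis, a bystander
Mind the look-alikes: they are no part of the job. Leave any blue or purple look-alike of the long2 alone.

How it is judged:
On the way, in this order (a step that is already met when the one before it is completed fails the run):
1. the hold-down bar is slid right back (value of joint bar above 0.072 m), for 0.2 s.
2. every board stands fully down in a slot of the storage rack of its length (z of long1 in the frame of rack_long between 0.004 and 0.012 m and y of long1 in the frame of rack_long between -0.055 and 0.055 m and x of long1 in the frame of rack_long between -0.02 and 0.02 m and angle between each of long1, long2, long3, short1, short2's own z axis and vertical below 0.15 rad and z of long2 in the frame of rack_long between 0.004 and 0.012 m and y of long2 in the frame of rack_long between -0.055 and 0.055 m and x of long2 in the frame of rack_long between -0.02 and 0.02 m and z of long3 in the frame of rack_long between 0.004 and 0.012 m and y of long3 in the frame of rack_long between -0.055 and 0.055 m and x of long3 in the frame of rack_long between -0.02 and 0.02 m and z of short1 in the frame of rack_short between 0.004 and 0.012 m and y of short1 in the frame of rack_short between -0.055 and 0.055 m and x of short1 in the frame of rack_short between -0.02 and 0.02 m and z of short2 in the frame of rack_short between 0.004 and 0.012 m and y of short2 in the frame of rack_short between -0.055 and 0.055 m and x of short2 in the frame of rack_short between -0.02 and 0.02 m), for 0.2 s.
3. the hold-down bar is slid home (value of joint bar below 0.015 m), for 0.2 s.
At the end, for the whole second after the job is handed in: Every board present stands upright (within 0.15 rad) and fully down (underside within 4 mm of the slot floor) in a slot of the storage rack of its length, at rest; the hold-down bar is within 15 mm of home (all of step 2 and linear speed of each of long1, long2, long3, short1, short2 below 0.03 m/s and value of joint bar below 0.015 m); the robot touches nothing.
It fails at once if the robot presses on the mug with more than 2 N (contact force between any of the arm, the fingers and mug above 2 N).
It fails at once if the robot presses on the jar with more than 2 N (contact force between any of the arm, the fingers and jar above 2 N).
It fails at once if the robot presses on the tape roll with more than 2 N (contact force between any of the arm, the fingers and tape above 2 N).
It fails at once if the robot presses on the screwdriver with more than 2 N (contact force between any of the arm, the fingers and screwdriver above 2 N).
Of long1, long2, long3, short1, short2 only 4 to 5 are there at a start; the rules pass over those that are not, and their reading is None.
At some moment in a run one of rack_long, rack_short may be knocked a few centimetres aside while the robot is not near it.
It also fails if it takes over 210 s, if anything falls off the work surface, if the arm or the gripper's body presses on something with over 40 N, if the wrist force passes 120 N, or if a joint passes its speed limit or range.

### The arm

A 7-joint arm with a two-finger parallel gripper is mounted at the origin on the work surface. World frame = base frame: x ahead of the robot, y to its left, z up, the work surface at z = 0. Lengths are in m, angles in rad, forces in N, time in s.
With the tool pointing down it reaches from about 0.425 to 0.925 m from the base axis. Payload 6.8 kg.
Tool frame: the origin (TCP) lies at the very end of the fingers, on their centre line; the grasp point (between the pads) lies 19 mm behind it (robot.hold_point_z is the distance from the TCP to the grasp point, in m); x points along the fingers, y is the direction in which the jaws open and shut, and the axes are right-handed (so a half turn about x gives the same grasp; the last joint's range is limited). The gripper opens to 85 mm and grips with 20 to 120 N. Pads are 22 mm wide; open, the fingers measure 114 mm over their backs; the gripper's body (76 mm by 85 mm) begins 54 mm behind the grasp point. The pads swing forward as they close: fully open they stand 13 mm farther back than shut.
Start: joints at [-1.42, 0.477, 0.022, 1.555, -0.011, 1.109, -0.083], TCP at [0.173, 0.653, 0.203] pointing down, gripper open.
Joint ranges: [-2.96, 2.96], [-0.34, 2.1], [-1.41, 1.46], [0.24, 2.44], [-1.37, 4.51], [0.17, 1.92], [-2.96, 2.96]. Speed limits (rad/s): [2.39, 2.39, 3.14, 3.14, 3.14, 3.14, 3.14].

### API

Orientations are given as a rotation vector (axis times angle).
In Python, from plant import get_obs, snapshot, robot gives the robot as it stands.
- The arm moves only by the tool arm_command, never from a script. Its argument "deltas" is a list of rows, each a list of 6 numbers: the shift along the tool's x, y, z normalised to -1 to 1, where 1 is 15 cm, then the turn, a rotation vector about the tool's x, y, z normalised to -1 to 1, where 1 is 90 degrees. In form: [[tx, ty, tz, ax, ay, az], ...]. A call has 1 to 10 rows; each row is the pose to reach, as a shift and turn from the pose measured when the call began, along the tool's axes at that moment; what a row does not reach only later rows make up. A row lasts 1/10 s, in which the tool goes at most 50 mm and 8.59 degrees, less where a joint would pass 70% of its speed; a pose out of reach is approached as far as the arm can. A call with a number of a shift or a turn outside -1 to 1 is refused whole. A call with a gripper value outside its range is refused whole. "grip" is the finger opening in mm, from 0 to 85.4, set as the call begins (left out, the last holds). The fingers move at their own pace and stop on an object; "force" is the grip in N (left out, the last holds). Time passes only in rows, so rows that repeat a pose let the fingers close. It gives the time, the measured TCP pose, the force and the opening at its end, in the units of the state.
- get_obs(): the state, without advancing time (a new reading comes with each control period).
- snapshot(name): name is "scene" or "top" or "wrist"; returns a dict with "img" (420x560x3 uint8, red, green, blue), "mtx" (3x3 intrinsics, pixels), "xyz" and "rotation" of the camera in the world; the wrist camera has in their place "mount" (4x4, takes a point from camera to tool coordinates, whose origin is the TCP and whose axes are the tool frame's). Camera axes: x right, y down, z forward; pixel columns grow to the right and rows downward; lengths in m; the calibration is good to about 2 mm. A picture is of the moment at which its call begins: read the wrist's pose just before it. There is no depth.
- robot.finish_job(): hands the job in, once; it reports no verdict.
The state is a dict: "time_s": time; "joints": joint angles; "qvel": joint speeds; "effort": joint torques, N m; "ee_pos": TCP position; "eef_rot": TCP orientation; "contact_force": force on the tool from outside, world axes, zero at the start; "torque": the same for the moment, N m; "width": opening from 0.0 (shut) to 1.0 (fully open).
Only numpy, scipy, OpenCV 4.12 (cv2) and the standard library are available. Lean on these libraries where they do the work, as an engineer would, in place of code of your own. Each camera call takes 0.05 s, during which the arm holds its last target.

## Working session

There is one attempt and no reset: what is moved stays moved. The work goes in short steps, Python scripts to look and compute and a tool call to move; the robot and the scene stay as the last step left them, time stands still between calls to the robot, and variables do not carry over. Pictures are saved under pics/ and viewed, and the job is handed in when it is done.

Besides the shell and the picture viewer there is one more tool, called by a JSON object that holds its "name" and its "arguments", one argument or row to a line. arm_command: Moves the arm, as the interface text tells. Scaled input: -1 to 1 covers 15 cm each way for a shift and 90 degrees each way for a turn. Its arguments: {"type":"object","properties":{"deltas":{"type":"array","items":{"type":"array","items":{"type":"number","minimum":-1,"maximum":1}}},"grip":{"type":"number"},"force":{"type":"number"}},"required":["deltas"]}

```bash
mkdir -p pics; ls
cat > h.py <<'E'
import numpy as np, cv2
from plant import get_obs, snapshot, robot
from scipy.spatial.transform import Rotation as R
def save(name,fn):
    o=get_obs(); s=snapshot(name); cv2.imwrite('pics/'+fn,s['img'][:,:,::-1]); return o,s
E
python3 - <<'E'
from h import *
for n in ['scene','top','wrist']:
    o,s=save(n,n+'0.png'); print(n,{k:np.round(v,4).tolist() for k,v in s.items() if k!='img'})
print(o)
E
```

```text
pics
scene {'mtx': [[459.458, 0.0, 275.0987], [0.0, 459.458, 209.0796], [0.0, 0.0, 1.0]], 'xyz': [1.1888, -0.0717, 0.8513], 'rotation': [-2.0506, -1.447, 0.5397]}
top {'mtx': [[495.1841, 0.0, 274.0167], [0.0, 495.1841, 200.5903], [0.0, 0.0, 1.0]], 'xyz': [0.4838, 0.1457, 1.3378], 'rotation': [-2.1883, 2.1788, -0.0834]}
wrist {'mtx': [[315.7167, 0.0, 280.426], [0.0, 315.7167, 210.305], [0.0, 0.0, 1.0]], 'mount': [[-0.0006, -0.2758, 0.9612, -0.1705], [1.0, -0.0004, 0.0005, 0.0005], [0.0003, 0.9612, 0.2758, -0.0687], [0.0, 0.0, 0.0, 1.0]]}
{'time_s': 0.1, 'joints': array([-1.42010159,  0.47776145,  0.02237557,  1.5563476 , -0.01148596,
        1.10928768, -0.08311747]), 'qvel': array([-0.00208177, -0.00454033, -0.00152986, -0.00438209, -0.00017893,
        0.0011838 ,  0.00144104]), 'effort': array([ 4.79190086e-03, -5.97755420e+01,  1.61399625e+00, -2.81953919e+01,
        1.28504782e-02,  4.94391716e-03,  2.40213711e-05]), 'ee_pos': array([0.17263365, 0.6519532 , 0.20159621]), 'eef_rot': array([ 0.2018543 ,  1.56129623, -0.20449015]), 'contact_force': array([-0.18847307, -0.3921247 ,  0.42571501]), 'torque': array([ 0.00711797, -0.00464168, -0.01370619]), 'width': 0.9996985721466406}
```

View pics/scene0.png

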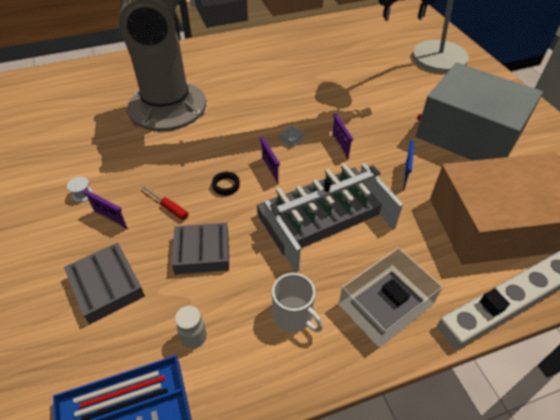

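View pics/top0.png

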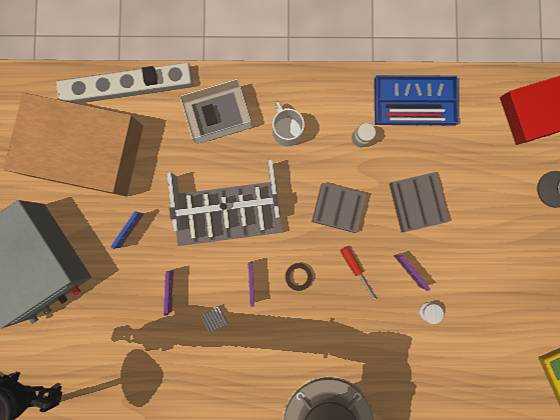

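View pics/wrist0.png

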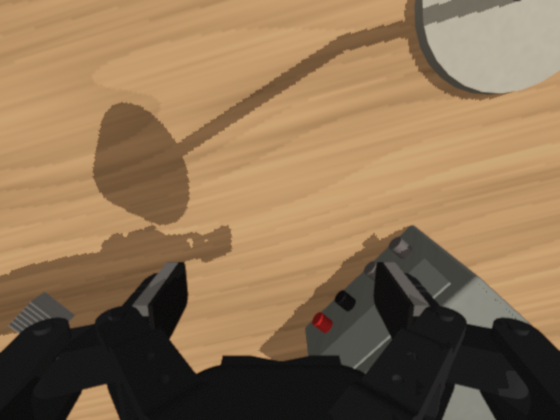

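Run:
```python
import cv2
a=cv2.imread('pics/top0.png')[140:260,150:300]; b=cv2.imread('pics/top0.png')[150:250,290:470]
cv2.imwrite('pics/t0a.png',cv2.resize(a,None,fx=5,fy=5,interpolation=cv2.INTER_CUBIC))
cv2.imwrite('pics/t0b.png',cv2.resize(b,None,fx=4,fy=4,interpolation=cv2.INTER_CUBIC))
c=cv2.imread('pics/scene0.png')[150:270,240:420]
cv2.imwrite('pics/s0a.png',cv2.resize(c,None,fx=4,fy=4,interpolation=cv2.INTER_CUBIC))
```

```text
(no output)
```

View pics/t0a.png

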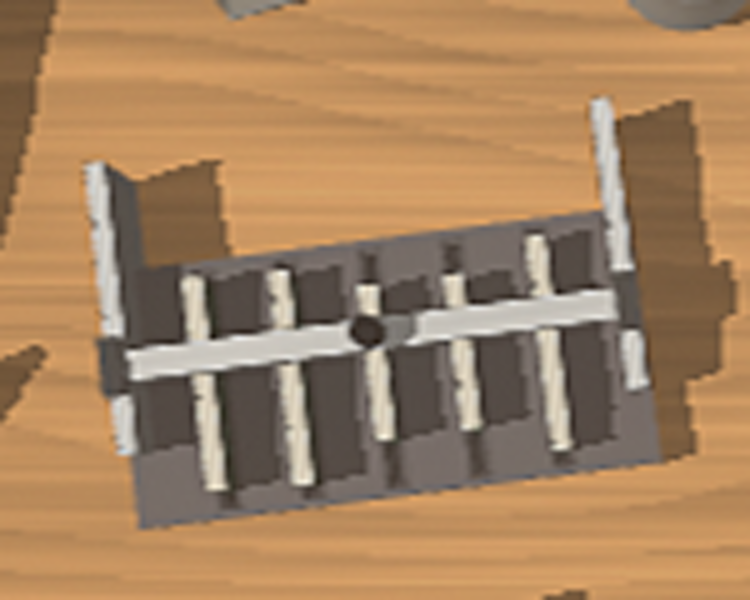

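View pics/t0b.png

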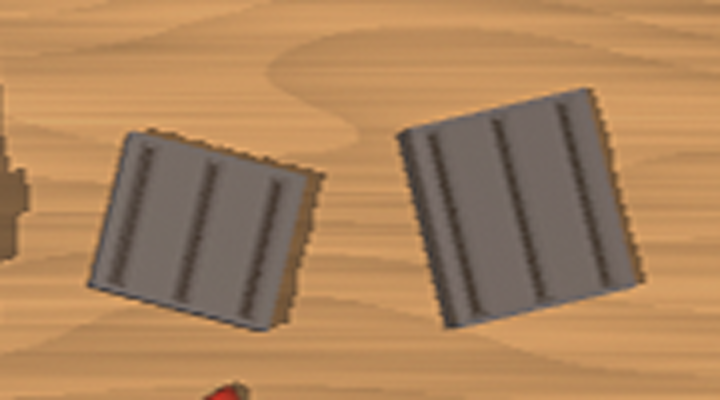

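View pics/s0a.png

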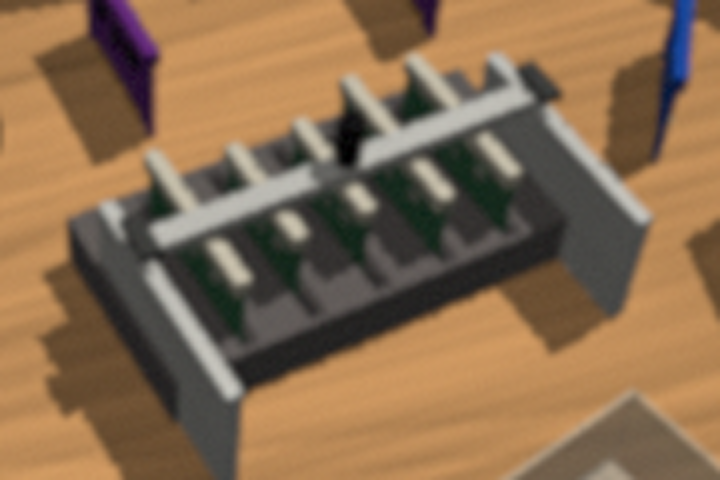

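```bash
cat >> h.py <<'E'
def cam(s,o=None):
    if 'mount' in s:
        T=np.eye(4);T[:3,:3]=R.from_rotvec(o['eef_rot']).as_matrix();T[:3,3]=o['ee_pos']
        M=T@np.array(s['mount']); return s['mtx'],M[:3,:3],M[:3,3]
    return s['mtx'],R.from_rotvec(s['rotation']).as_matrix(),np.array(s['xyz'])
def ray(px,c,z):
    K,Rm,t=c; px=np.atleast_2d(px).astype(float)
    d=np.c_[(px[:,0]-K[0,2])/K[0,0],(px[:,1]-K[1,2])/K[1,1],np.ones(len(px))]@Rm.T
    return t+d*((z-t[2])/d[:,2])[:,None]
def proj(P,c):
    K,Rm,t=c; q=(np.atleast_2d(P)-t)@Rm; q=q@np.array(K).T; return q[:,:2]/q[:,2:]
E
python3 - <<'E'
from h import *
s=snapshot('top'); c=cam(s); o=get_obs(); print(R.from_rotvec(o['eef_rot']).as_matrix().round(3))
im=s['img']; hsv=cv2.cvtColor(im,cv2.COLOR_RGB2HSV)
for p in [(151+40,140+84),(190,196),(222+20,200),(200,211),(230,206)]: print(p,im[p[1],p[0]],hsv[p[1],p[0]])
m=((hsv[...,2]>185)&(hsv[...,1]>20)&(hsv[...,1]<70)).astype(np.uint8); m[:140]=0;m[260:]=0;m[:,:160]=0;m[:,300:]=0
n,l,st,ce=cv2.connectedComponentsWithStats(m); print(st[1:].tolist())
cv2.imwrite('pics/m1.png',cv2.resize(m[140:260,150:300]*255,None,fx=5,fy=5,interpolation=0))
# bystanders rough ground points
for nm,p in dict(mug=(287,122),jar=(364,133),tape=(299,277),tray=(216,110),sd=(358,272),knob=(223,206)).items(): print(nm,ray(p,c,0.04)[0].round(3))
# racks
g=((hsv[...,2]<140)&(hsv[...,1]<60)).astype(np.uint8); g[:170]=0;g[240:]=0;g[:,:305]=0;g[:,460:]=0
cs,_=cv2.findContours(g,0,2)
for q in cs:
    if cv2.contourArea(q)>500:
        r=cv2.minAreaRect(q); b=ray(cv2.boxPoints(r),c,0.038)[:,:2]; print(b.round(4).tolist(),b.mean(0).round(4),np.linalg.norm(b[1]-b[0]),np.linalg.norm(b[2]-b[1]))
E
```

```text
[[-0.     0.256  0.967]
 [-0.001  0.967 -0.256]
 [-1.    -0.001  0.   ]]
(191, 224) [216 205 184] [ 20  38 216]
(190, 196) [173 167 152] [ 21  31 173]
(242, 200) [192 182 161] [ 20  41 192]
(200, 211) [206 202 193] [ 21  16 206]
(230, 206) [124 119 114] [ 15  21 124]
[[268, 160, 1, 1, 1], [271, 160, 2, 4, 4], [272, 169, 1, 1, 1], [269, 171, 1, 2, 2], [167, 173, 1, 1, 1], [169, 172, 1, 1, 1], [167, 175, 1, 1, 1], [167, 177, 1, 2, 2], [273, 177, 1, 1, 1], [270, 178, 1, 3, 3], [168, 181, 1, 2, 2], [168, 186, 1, 2, 2], [256, 187, 4, 12, 30], [169, 190, 1, 2, 2], [169, 193, 1, 4, 4], [204, 194, 4, 12, 30], [239, 195, 4, 7, 19], [187, 196, 4, 12, 32], [222, 197, 4, 6, 18], [170, 198, 1, 4, 4], [170, 204, 2, 3, 3], [258, 206, 6, 24, 64], [241, 208, 5, 18, 49], [224, 210, 4, 18, 50], [206, 213, 6, 24, 69], [189, 215, 6, 23, 67], [172, 221, 2, 3, 3], [173, 225, 1, 2, 2], [173, 228, 1, 1, 1], [173, 230, 1, 1, 1]]
mug [0.791 0.111 0.04 ]
jar [ 0.763 -0.094  0.04 ]
tape [0.383 0.079 0.04 ]
tray [0.823 0.3   0.04 ]
sd [ 0.396 -0.075  0.04 ]
knob [0.567 0.278 0.04 ]
[[0.5275, 0.0455], [0.6307, 0.0196], [0.6015, -0.0982], [0.4987, -0.0716]] [ 0.5646 -0.0262] 0.10640389385379956 0.12130769191751277
[[0.6307, -0.16], [0.662, -0.283], [0.5302, -0.3131], [0.4994, -0.1909]] [ 0.5806 -0.2368] 0.12699974785207066 0.13518287465495052
```

View pics/m1.png

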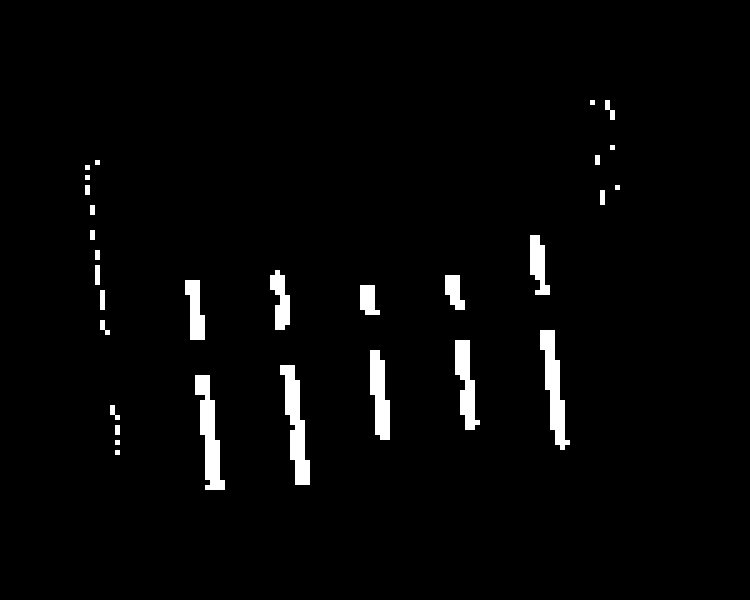

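```bash
cat >> h.py <<'E'
def strips(s,c,box,z=0.083,smin=20,nb=5,gap=6):
    hsv=cv2.cvtColor(s['img'],cv2.COLOR_RGB2HSV)
    m=((hsv[...,2]>185)&(hsv[...,1]>smin)&(hsv[...,1]<70)).astype(np.uint8)
    k=np.zeros_like(m);k[box[1]:box[3],box[0]:box[2]]=1;m*=k
    return m
E
python3 - <<'E'
from h import *
s=snapshot('top'); c=cam(s)
m=strips(s,c,(160,140,300,260))
n,l,st,ce=cv2.connectedComponentsWithStats(m)
P=[];
for xs in [(180,200),(200,218),(219,232),(236,250),(253,268)]:
    ids=[i for i in range(1,n) if st[i,4]>12 and xs[0]<=ce[i,0]<xs[1]]
    yx=np.argwhere(np.isin(l,ids)); pts=ray(yx[:,::-1],c,0.083)[:,:2]
    vx,vy,x0,y0=cv2.fitLine(pts.astype(np.float32),2,0,.01,.01).ravel()
    d=np.array([vx,vy])*np.sign(vx); t=(pts-[x0,y0])@d
    mid=np.array([x0,y0])+d*(t.max()+t.min())/2
    print(mid.round(4),np.degrees(np.arctan2(d[1],d[0])).round(2),(t.max()-t.min()).round(4)); P.append(mid)
P=np.array(P); v=P[0]-P[4]; print(np.degrees(np.arctan2(-v[0],v[1])),np.linalg.norm(v),np.linalg.norm(np.diff(P,axis=0),axis=1), P.mean(0))
print(ray((223,206),c,.131))
E
```

```text
[0.5371 0.3567] 7.47 0.1055
[0.5411 0.313 ] 7.81 0.1078
[0.549  0.2696] 7.4 0.0772
[0.5543 0.226 ] 7.67 0.0773
[0.5596 0.1822] 7.62 0.1079
7.341115001018961 0.17592729454144374 [0.04386427 0.04407961 0.04400069 0.0440792 ] [0.54823462 0.26949087]
[[0.56101366 0.26911596 0.131     ]]
```

```bash
cat > go.py <<'E'
import sys
from h import *
x,y,z,psi=map(float,sys.argv[1:5])
o=get_obs(); Rm=R.from_rotvec(o['eef_rot']).as_matrix(); 
a=np.radians(psi); zt=np.array([np.cos(a),np.sin(a),0]); xt=np.array([0,0,-1.]); T=np.stack([xt,np.cross(zt,xt),zt],1)
d=Rm.T@(np.array([x,y,z])-o['ee_pos'])/.15; w=np.degrees(R.from_matrix(Rm.T@T).as_rotvec())/90
print('t',round(o['time_s'],2),'pos',o['ee_pos'].round(4),'psi',np.degrees(np.arctan2(Rm[1,2],Rm[0,2])).round(2),'tilt',np.degrees(np.arccos(-Rm[2,0])).round(2),'F',o['contact_force'].round(1),'w',round(o['width']*85.4,1))
n=int(np.ceil(max(abs(d).max(),.01)))
print('delta',d.round(3).tolist(),'turn',w.round(3).tolist(),'calls',n)
if n>1: print('per call',(d/n).round(3).tolist())
E
python3 go.py .55 .27 .25 7.5
```

```text
t 0.25 pos [0.1727 0.6523 0.202 ] psi -14.83 tilt 0.05 F [-0.1 -0.5 -0.4] w 85.6
delta [-0.318, -1.82, 3.084] turn [-0.248, -0.0, 0.001] calls 4
per call [-0.079, -0.455, 0.771]
```

{"name": "arm_command", "arguments": {
  "deltas": [
    [-0.1, 0, 0.1, 0, 0, 0],
    [-0.2, -0.1, 0.3, 0, 0, 0],
    [-0.3, -0.25, 0.5, 0, 0, 0],
    [-0.3, -0.4, 0.75, 0, 0, 0],
    [-0.3, -0.6, 1, 0, 0, 0]
  ]
}}

```text
time_s: 0.75
ee_pos: [0.2971, 0.5262, 0.249]
eef_rot: [0.205, 1.56, -0.202]
contact_force: [-0.3, 0.1, -0.1]
width: 0.997
```

{"name": "arm_command", "arguments": {
  "deltas": [
    [0, -0.15, 0.25, 0, 0, 0],
    [0, -0.3, 0.5, 0, 0, 0],
    [0, -0.45, 0.75, 0, 0, 0],
    [0, -0.6, 1, 0, 0, 0]
  ]
}}

```text
time_s: 1.15
ee_pos: [0.4214, 0.3986, 0.2505]
eef_rot: [0.207, 1.559, -0.202]
contact_force: [0.8, 1.0, 0.3]
width: 0.998
```

```bash
python3 go.py .55 .27 .25 7.5
```

```text
t 1.15 pos [0.4214 0.3986 0.2505] psi -14.91 tilt 0.23 F [0.8 1.  0.3] w 85.2
delta [0.003, -0.608, 1.049] turn [-0.249, 0.002, -0.002] calls 2
per call [0.002, -0.304, 0.525]
```

{"name": "arm_command", "arguments": {
  "deltas": [
    [0, -0.15, 0.25, -0.06, 0, 0],
    [0, -0.3, 0.5, -0.13, 0, 0],
    [0, -0.45, 0.75, -0.2, 0, 0],
    [0, -0.6, 1, -0.25, 0, 0],
    [0, -0.6, 1, -0.25, 0, 0],
    [0, -0.6, 1, -0.25, 0, 0]
  ],
  "grip": 40
}}

```text
time_s: 1.75
ee_pos: [0.5447, 0.2709, 0.2515]
eef_rot: [-0.098, 1.564, 0.103]
contact_force: [-0.7, 0.4, 0.4]
width: 0.465
```

```bash
python3 - <<'E'
from h import *
o,s=save('wrist','w1.png'); c=cam(s,o); print(proj([[.548,.2695,.083]],c))
E
python3 go.py .55 .27 .25 7.5
```

```text
[[278.23934943 187.15318972]]
t 1.8 pos [0.5435 0.2727 0.2513] psi 7.5 tilt 0.28 F [-0.1  0.7  0. ] w 40.5
delta [0.009, -0.023, 0.04] turn [-0.0, 0.002, -0.002] calls 1
```

View pics/w1.png

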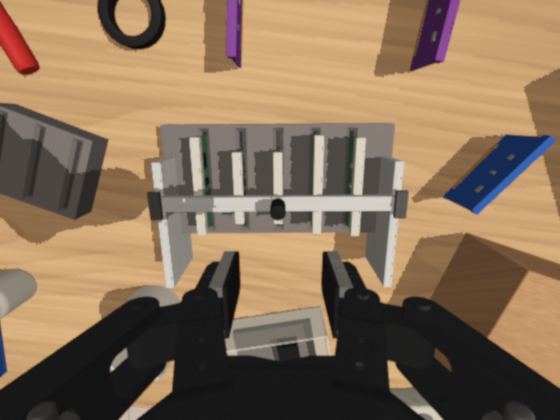

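Run:
```python
from h import *
o=get_obs(); s=snapshot('wrist'); c=cam(s,o); im=s['img']; hsv=cv2.cvtColor(im,cv2.COLOR_RGB2HSV)
m=((hsv[...,2]>150)&(hsv[...,1]>22)&(hsv[...,1]<70)).astype(np.uint8); k=np.zeros_like(m); k[125:238,184:372]=1; m*=k
cv2.imwrite('pics/m2.png',cv2.resize(m[120:240,150:410]*255,None,fx=3,fy=3,interpolation=0))
P=[]
for x0,x1 in [(186,212),(228,250),(268,290),(308,330),(346,370)]:
    q=m.copy(); q[:,:x0]=0;q[:,x1:]=0; q[196:214]=0
    n,l,st,ce=cv2.connectedComponentsWithStats(q); ids=[i for i in range(1,n) if st[i,4]>15]
    yx=np.argwhere(np.isin(l,ids)); pts=ray(yx[:,::-1],c,.083)[:,:2]
    vx,vy,a,b=cv2.fitLine(pts.astype(np.float32),2,0,.01,.01).ravel(); d=np.array([vx,vy])*np.sign(vx);t=(pts-[a,b])@d
    mid=np.array([a,b])+d*(t.max()+t.min())/2; P.append(mid)
    print(mid.round(4),np.degrees(np.arctan2(d[1],d[0])).round(2),(t.max()-t.min()).round(4))
P=np.array(P); v=P[4]-P[0]; print(np.degrees(np.arctan2(-v[0],v[1])),np.linalg.norm(v)/4)
kk=(hsv[...,2]<45).astype(np.uint8); kk[:190]=0;kk[225:]=0;kk[:,260:300]*=1;kk[:,:262]=0;kk[:,296:]=0
ys,xs=np.nonzero(kk); print('knob px',xs.min(),xs.max(),ys.min(),ys.max())
print(ray((xs.mean(),ys.max()-6),c,.131),ray((xs.mean(),ys.mean()),c,.117))
```

```text
[0.5599 0.1824] 7.53 0.1081
[0.556  0.2258] 7.44 0.0806
[0.5497 0.2692] 7.84 0.0795
[0.5413 0.3124] 7.52 0.1091
[0.539  0.3561] 7.46 0.1098
6.863860593503408 0.04373524399351112
knob px 268 281 200 219
[[0.56196408 0.27043779 0.131     ]] [[0.56286904 0.27037848 0.117     ]]
```

View pics/m2.png

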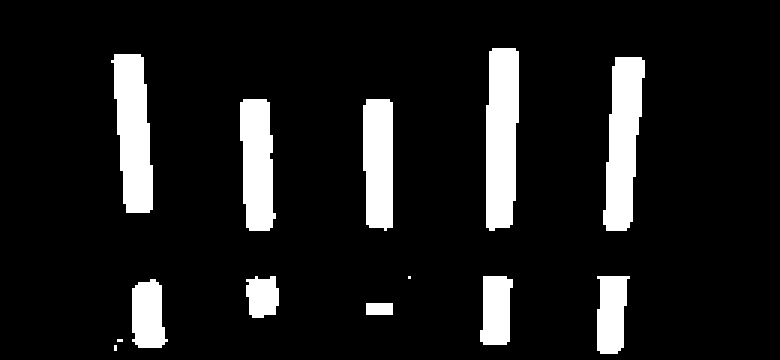

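```bash
python3 go.py .562 .27 .105 7.5
```

```text
t 1.85 pos [0.5428 0.2737 0.2511] psi 7.61 tilt 0.27 F [ 0.   0.5 -0.4] w 40.1
delta [0.974, -0.045, 0.12] turn [0.001, 0.002, -0.002] calls 1
```

{"name": "arm_command", "arguments": {
  "deltas": [
    [0.1, -0.04, 0.12, 0, 0, 0],
    [0.4, -0.04, 0.12, 0, 0, 0],
    [0.7, -0.04, 0.12, 0, 0, 0],
    [0.9, -0.04, 0.12, 0, 0, 0],
    [0.97, -0.04, 0.12, 0, 0, 0],
    [0.97, -0.04, 0.12, 0, 0, 0]
  ]
}}

```text
time_s: 2.45
ee_pos: [0.5605, 0.2715, 0.1047]
eef_rot: [-0.104, 1.568, 0.108]
contact_force: [0.1, 1.0, 0.1]
width: 0.47
```

```bash
python3 - <<'E'
from h import *
o,s=save('wrist','w2.png')
E
python3 go.py .562 .27 .105 7.5
```

```text
t 2.5 pos [0.5619 0.2718 0.1064] psi 7.69 tilt 0.31 F [1.1 0.1 1.7] w 39.8
delta [0.009, -0.012, -0.001] turn [0.002, 0.002, -0.002] calls 1
```

View pics/w2.png

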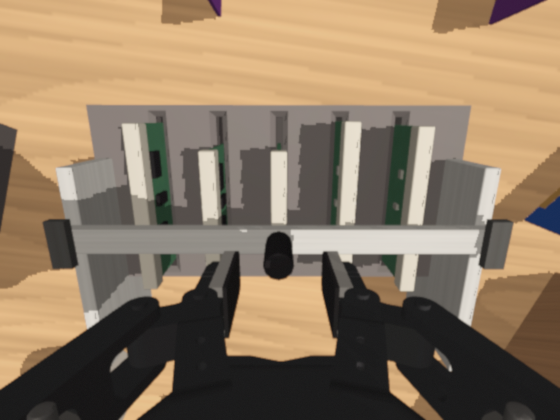

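{"name": "arm_command", "arguments": {
  "deltas": [
    [0, 0, 0, 0, 0, 0],
    [0, 0, 0, 0, 0, 0],
    [0, 0, 0, 0, 0, 0],
    [0, 0, 0, 0, 0, 0],
    [0, 0, 0, 0, 0, 0]
  ],
  "grip": 0,
  "force": 40
}}

```text
time_s: 3.0
ee_pos: [0.562, 0.2719, 0.1068]
eef_rot: [-0.102, 1.564, 0.109]
contact_force: [-0.1, 0.2, 0.8]
width: 0.003
```

{"name": "arm_command", "arguments": {
  "deltas": [
    [0, 0, 0.1, 0, 0, 0],
    [0, 0, 0.2, 0, 0, 0],
    [0, 0, 0.3, 0, 0, 0],
    [0, 0, 0.4, 0, 0, 0],
    [0, 0, 0.5, 0, 0, 0],
    [0, 0, 0.56, 0, 0, 0],
    [0, 0, 0.56, 0, 0, 0]
  ]
}}

```text
time_s: 3.7
ee_pos: [0.6462, 0.2828, 0.107]
eef_rot: [-0.101, 1.564, 0.108]
contact_force: [-0.1, -0.2, -0.9]
width: 0.004
```

```bash
python3 - <<'E'
from h import *
o,s=save('top','t3.png'); cv2.imwrite('pics/t3a.png',cv2.resize(s['img'][120:270,150:320,::-1],None,fx=4,fy=4,interpolation=cv2.INTER_CUBIC))
E
python3 go.py .562 .27 .105 7.5
```

```text
t 3.75 pos [0.6452 0.2829 0.1069] psi 7.66 tilt 0.31 F [-0.5  0.4 -0.7] w -0.1
delta [0.01, -0.011, -0.561] turn [0.002, 0.002, -0.003] calls 1
```

View pics/t3a.png

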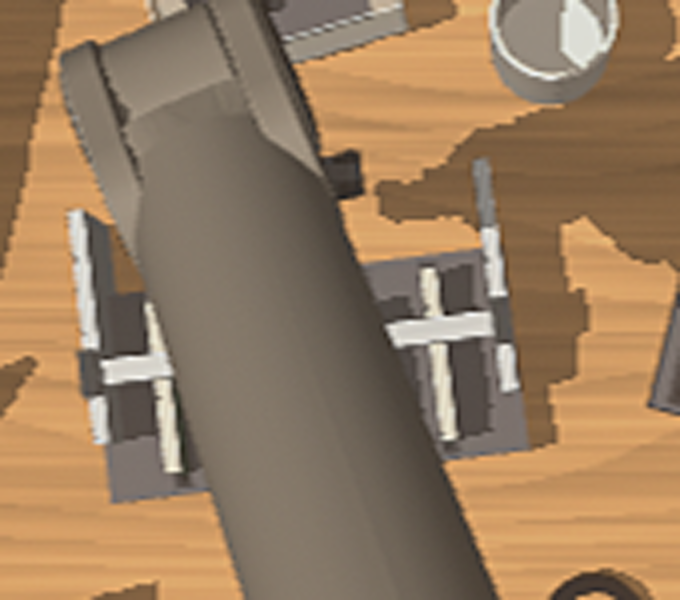

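Run:
```python
from h import *
o,s=save('wrist','w3.png');c=cam(s,o);print(proj([o['ee_pos']],c))
```

```text
[[280.34237726 242.98206302]]
```

View pics/w3.png

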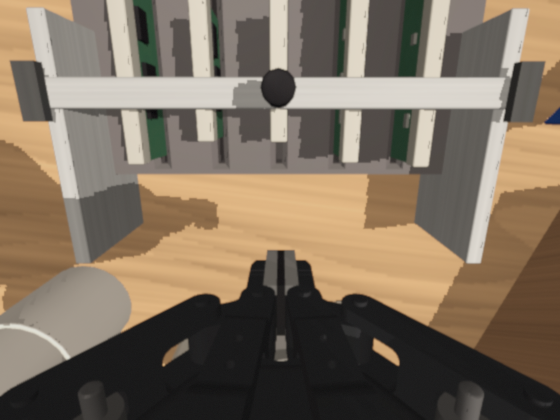

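Run:
```python
from h import *
o=get_obs();s=snapshot('wrist');c=cam(s,o)
print('bar',ray((278,93),c,.097),'knobtop',ray((278,87),c,.131),'base',ray((278,100),c,.097))
s=snapshot('top');c=cam(s)
# bar at ends in t3a
for p in [(150+137/4,120+370/4),(150+440/4,120+330/4)]: print(ray(p,c,.097))
```

```text
bar [[0.5632586  0.27081252 0.097     ]] knobtop [[0.56327952 0.2709087  0.131     ]] base [[0.56677679 0.27127837 0.097     ]]
[[0.546433   0.36955966 0.097     ]]
[[0.57240472 0.17976376 0.097     ]]
```

Run:
```python
from h import *
o,s=save('scene','s3.png');c=cam(s);p=proj([o['ee_pos'],o['ee_pos']+[0,0,.019]],c);print(p)
im=s['img'][60:260,240:440,::-1].copy()
im=cv2.resize(im,None,fx=4,fy=4,interpolation=cv2.INTER_CUBIC)
for q in p: cv2.circle(im,tuple(int(v) for v in (q-[240,60])*4),3,(0,0,255),-1)
cv2.imwrite('pics/s3a.png',im[:600])
```

```text
[[347.79875876 211.94540591]
 [348.86454505 206.06754906]]
```

View pics/s3a.png

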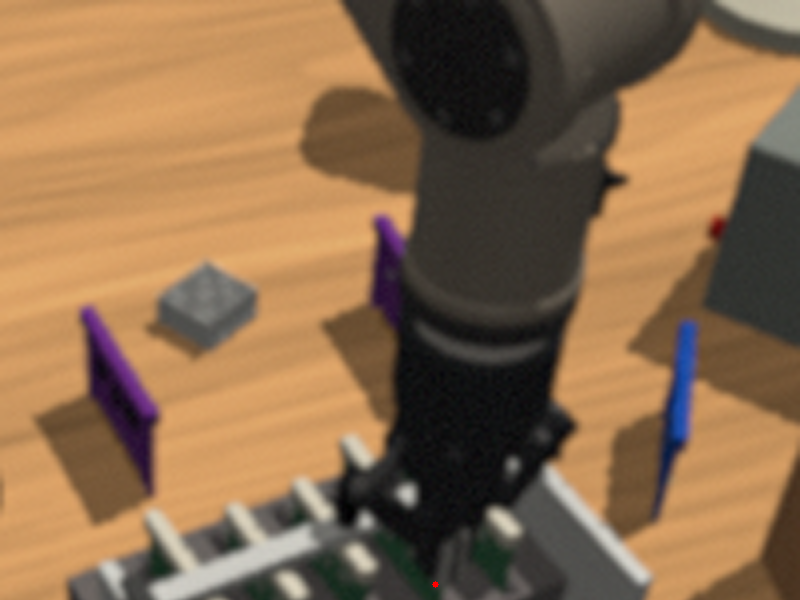

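Run:
```python
from h import *
im0=cv2.imread('pics/s3.png');c=cam(snapshot('scene'));o=get_obs();p=proj([o['ee_pos'],o['ee_pos']+[0,0,.019]],c)
im=cv2.resize(im0[150:250,290:410],None,fx=6,fy=6,interpolation=cv2.INTER_CUBIC)
for q in p: cv2.circle(im,tuple(int(v) for v in (q-[290,150])*6),3,(0,0,255),-1)
cv2.imwrite('pics/s3b.png',im)
```

```text
(no output)
```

View pics/s3b.png

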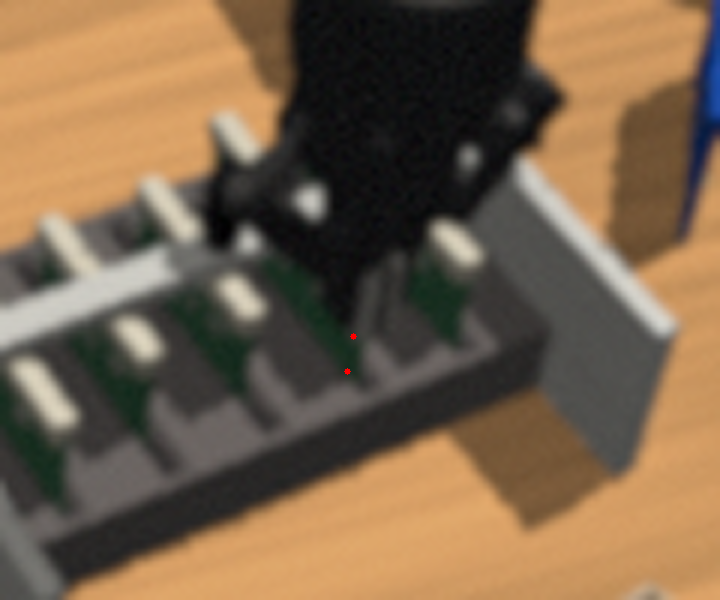

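Run:
```python
from h import *
o=get_obs();c1=cam(snapshot('scene'));c2=cam(snapshot('wrist'),o)
def P(c): K,Rm,t=c; return np.array(K)@np.c_[Rm.T,-Rm.T@t]
for a,b in [((347.5,203),(280,250)),((347.5,201),(280,252)),((346,204),(280,270))]:
    X=cv2.triangulatePoints(P(c1),P(c2),np.array(a,float),np.array(b,float)); X=(X[:3]/X[3]).ravel()
    print(X, R.from_rotvec(o['eef_rot']).as_matrix().T@(X-o['ee_pos']))
print(robot.hold_point_z, dir(robot))
```

```text
[0.63902593 0.28203026 0.13039657] [-0.02321122 -0.0002878  -0.00562224]
[0.63788561 0.28189172 0.1355288 ] [-0.02834767 -0.00025045 -0.00675128]
[0.64505421 0.27786758 0.13592531] [-0.0287401  -0.00519787 -0.00018555]
0.0187 ['Unreachable', '__class__', '__delattr__', '__dict__', '__dir__', '__doc__', '__eq__', '__format__', '__ge__', '__getattribute__', '__getstate__', '__gt__', '__hash__', '__init__', '__init_subclass__', '__le__', '__lt__', '__module__', '__ne__', '__new__', '__reduce__', '__reduce_ex__', '__repr__', '__setattr__', '__sizeof__', '__str__', '__subclasshook__', '__weakref__', 'finish_job', 'hold_point_z']
```

{"name": "arm_command", "arguments": {
  "deltas": [
    [-0.15, 0, 0, 0, 0, 0],
    [-0.3, 0, -0.05, 0, 0, 0],
    [-0.3, 0, -0.25, 0, 0, 0],
    [-0.3, 0, -0.45, 0, 0, 0],
    [-0.3, 0, -0.56, 0, 0, 0],
    [-0.3, 0, -0.56, 0, 0, 0]
  ],
  "grip": 40
}}

```text
time_s: 4.7
ee_pos: [0.5591, 0.2719, 0.1522]
eef_rot: [-0.103, 1.566, 0.11]
contact_force: [0.8, 0.1, 0.6]
width: 0.475
```

```bash
python3 go.py .5635 .271 .095 7.5
```

```text
t 4.7 pos [0.5591 0.2719 0.1522] psi 7.79 tilt 0.31 F [0.8 0.1 0.6] w 40.6
delta [0.381, -0.012, 0.027] turn [0.003, 0.002, -0.003] calls 1
```

{"name": "arm_command", "arguments": {
  "deltas": [
    [0.15, -0.01, 0.02, 0, 0, 0],
    [0.3, -0.01, 0.02, 0, 0, 0],
    [0.36, -0.01, 0.02, 0, 0, 0],
    [0.38, -0.01, 0.02, 0, 0, 0],
    [0.38, -0.01, 0.02, 0, 0, 0]
  ]
}}

```text
time_s: 5.2
ee_pos: [0.5629, 0.2711, 0.0953]
eef_rot: [-0.103, 1.566, 0.11]
contact_force: [-0.5, -0.9, -0.3]
width: 0.471
```

{"name": "arm_command", "arguments": {
  "deltas": [
    [0.03, 0, 0, 0, 0, 0],
    [0.06, 0, 0, 0, 0, 0],
    [0.06, 0, 0, 0, 0, 0]
  ]
}}

```text
time_s: 5.5
ee_pos: [0.5627, 0.2711, 0.086]
eef_rot: [-0.103, 1.566, 0.11]
contact_force: [-0.0, 1.0, -0.2]
width: 0.468
```

```bash
python3 - <<'E'
from h import *
o,s=save('wrist','w4.png')
o,s=save('scene','s4.png');cv2.imwrite('pics/s4a.png',cv2.resize(s['img'][130:250,270:410,::-1],None,fx=5,fy=5,interpolation=cv2.INTER_CUBIC))
E
python3 go.py .5635 .271 .095 7.5
```

```text
t 5.6 pos [0.563  0.2712 0.0864] psi 7.78 tilt 0.31 F [ 0.3  0.9 -0.1] w 40.1
delta [-0.057, -0.002, 0.003] turn [0.003, 0.002, -0.003] calls 1
```

View pics/s4a.png

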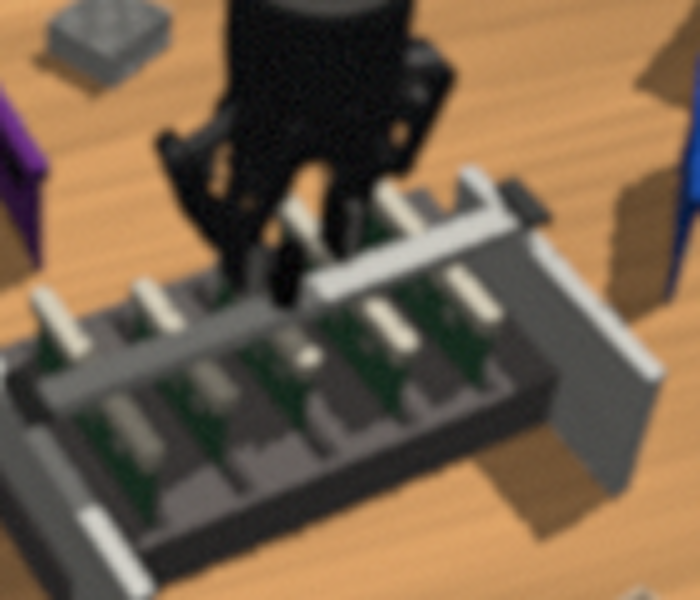

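{"name": "arm_command", "arguments": {
  "deltas": [
    [0.03, 0, 0, 0, 0, 0],
    [0.03, 0, 0, 0, 0, 0],
    [0.03, 0, 0, 0, 0, 0],
    [0.03, 0, 0, 0, 0, 0],
    [0.03, 0, 0, 0, 0, 0],
    [0.03, 0, 0, 0, 0, 0]
  ],
  "grip": 0,
  "force": 40
}}

```text
time_s: 6.2
ee_pos: [0.5628, 0.2708, 0.0816]
eef_rot: [-0.103, 1.566, 0.11]
contact_force: [0.5, -1.0, -3.1]
width: 0.174
```

{"name": "arm_command", "arguments": {
  "deltas": [
    [0, 0, 0.07, 0, 0, 0],
    [0, 0, 0.16, 0, 0, 0],
    [0, 0, 0.25, 0, 0, 0],
    [0, 0, 0.34, 0, 0, 0],
    [0, 0, 0.43, 0, 0, 0],
    [0, 0, 0.5, 0, 0, 0],
    [0, 0, 0.54, 0, 0, 0],
    [0, 0, 0.55, 0, 0, 0],
    [0, 0, 0.55, 0, 0, 0]
  ]
}}

```text
time_s: 7.1
ee_pos: [0.6372, 0.2807, 0.0806]
eef_rot: [-0.106, 1.582, 0.108]
contact_force: [-23.0, -7.0, 11.9]
width: 0.167
```

```bash
python3 - <<'E'
from h import *
o,s=save('wrist','w5.png');c=cam(s,o)
E
python3 go.py .5635 .271 .095 7.5
```

```text
t 7.15 pos [0.6372 0.2806 0.0806] psi 7.81 tilt 0.78 F [-21.6  -6.6  11.4] w 14.3
delta [-0.089, 0.003, -0.497] turn [0.003, -0.009, -0.001] calls 1
```

View pics/w5.png

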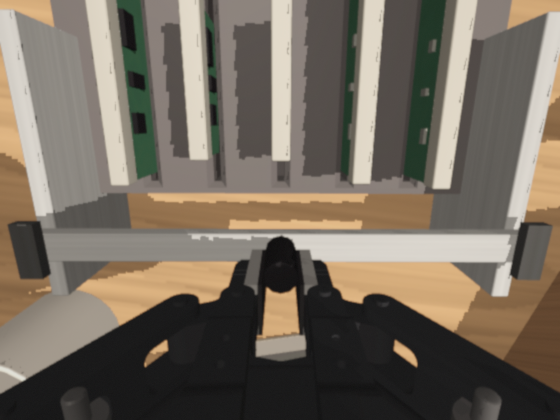

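Run:
```python
from h import *
o=get_obs();s=snapshot('wrist');c=cam(s,o)
print(ray((280,243),c,.097)-[.5633,.2709,.097], o['contact_force'])
```

```text
[[0.06768567 0.0086727  0.        ]] [-21.61555974  -6.63676228  11.35568313]
```

{"name": "arm_command", "arguments": {
  "deltas": [
    [0, 0, 0.06, 0, 0, 0],
    [0, 0, 0.1, 0, 0, 0],
    [0, 0, 0.1, 0, 0, 0]
  ]
}}

```text
time_s: 7.5
ee_pos: [0.6518, 0.2831, 0.08]
eef_rot: [-0.106, 1.583, 0.109]
contact_force: [0.5, -0.2, 0.8]
width: -0.002
```

```bash
python3 - <<'E'
from h import *
o=get_obs();s=snapshot('wrist');c=cam(s,o); cv2.imwrite('pics/w6.png',s['img'][:,:,::-1])
print(ray((280,243),c,.097)-[.5633,.2709,.097], o['contact_force'])
E
python3 go.py .5635 .271 .095 7.5
```

```text
[[0.08208251 0.01104696 0.        ]] [ 0.4749066  -0.15648973  0.82683189]
t 7.55 pos [0.6529 0.2834 0.0806] psi 7.82 tilt 0.72 F [ 0.6  0.1 -0.1] w -0.1
delta [-0.089, -0.0, -0.603] turn [0.003, -0.008, -0.002] calls 1
```

View pics/w6.png

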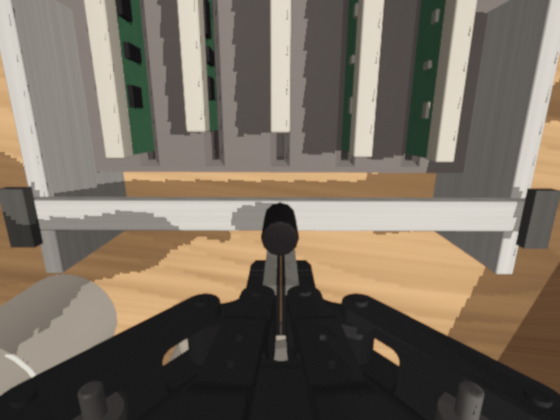

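```bash
python3 - <<'E'
from h import *
o=get_obs();s=snapshot('wrist');c=cam(s,o)
print(ray((280,214),c,.097)-[.5633,.2709,.097],ray((280,236),c,.131)-[.5633,.2709,.097])
E
python3 go.py .592 .275 .165 7.5
```

```text
[[0.06766442 0.00922589 0.        ]] [[0.06722704 0.00909172 0.034     ]]
t 7.6 pos [0.6532 0.2834 0.0809] psi 7.81 tilt 0.67 F [1.1 0.3 0.7] w -0.1
delta [-0.556, 0.001, -0.418] turn [0.003, -0.007, -0.002] calls 1
```

{"name": "arm_command", "arguments": {
  "deltas": [
    [-0.2, 0, 0, 0, 0, 0],
    [-0.4, 0, 0, 0, 0, 0],
    [-0.42, 0, -0.2, 0, 0, 0],
    [-0.42, 0, -0.42, 0, 0, 0],
    [-0.2, 0, -0.44, 0, 0, 0],
    [-0.02, 0, -0.44, 0, -0.007, 0],
    [-0.02, 0, -0.44, 0, -0.007, 0]
  ]
}}

```text
time_s: 8.3
ee_pos: [0.5856, 0.274, 0.0818]
eef_rot: [-0.107, 1.573, 0.109]
contact_force: [-0.9, 0.2, -0.4]
width: 0.001
```

```bash
python3 go.py .6305 .2802 .085 7.5
```

```text
t 8.3 pos [0.5856 0.274  0.0818] psi 7.85 tilt 0.3 F [-0.9  0.2 -0.4] w 0.1
delta [-0.023, -0.0, 0.302] turn [0.004, -0.003, -0.001] calls 1
```

{"name": "arm_command", "arguments": {
  "deltas": [
    [0, 0, 0.08, 0, 0, 0],
    [0, 0, 0.14, 0, 0, 0],
    [0, 0, 0.19, 0, 0, 0],
    [0, 0, 0.23, 0, 0, 0],
    [0, 0, 0.27, 0, 0, 0],
    [0, 0, 0.29, 0, 0, 0]
  ]
}}

```text
time_s: 8.9
ee_pos: [0.6132, 0.278, 0.081]
eef_rot: [-0.113, 1.606, 0.106]
contact_force: [-55.3, -12.4, 40.4]
width: 0.004
```

```bash
python3 - <<'E'
from h import *
o,s=save('wrist','w7.png')
E
python3 go.py .6305 .2802 .085 7.5
```

```text
t 8.95 pos [0.613  0.278  0.0806] psi 7.96 tilt 2.21 F [-46.8 -10.6  29.1] w -0.0
delta [-0.034, -0.001, 0.116] turn [0.005, -0.024, 0.001] calls 1
```

View pics/w7.png

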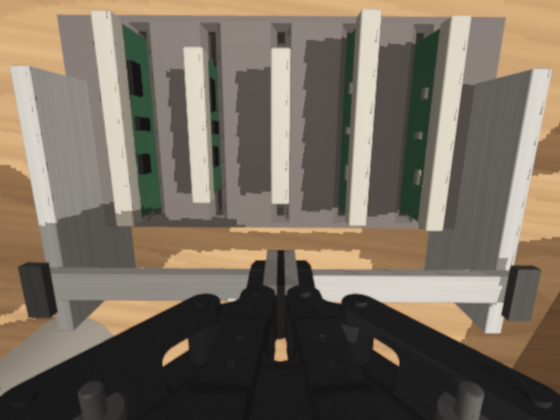

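Run:
```python
from h import *
o=get_obs();s=snapshot('wrist');c=cam(s,o)
a=np.radians(7.5);ux=np.array([np.cos(a),np.sin(a)])
f=lambda p,z: ray(p,c,z)[0,:2]@ux
print('front',f((280,16),.038),'back',f((280,227),.038),'bar',f((200,270),.097),f((200,301),.097),f((400,302),.097),f((400,271),.097),'cheek end',f((65,328),.086),f((35,68),.086),'home knob',np.array([.5633,.2709])@ux)
```

```text
front 0.5128772814490653 back 0.6473976938477776 bar 0.6539391480324024 0.6723685739542828 0.6720393979036212 0.65361923783124 cheek end 0.6974460289981088 0.5520911042589209 home knob 0.5938404358842794
```

Run:
```python
from h import *
o,s=save('scene','s8.png');cv2.imwrite('pics/s8a.png',cv2.resize(s['img'][130:330,240:460,::-1],None,fx=3.6,fy=3,interpolation=cv2.INTER_CUBIC)); print(o['contact_force'])
```

```text
[-47.61125599  -9.75859755  31.00322881]
```

View pics/s8a.png

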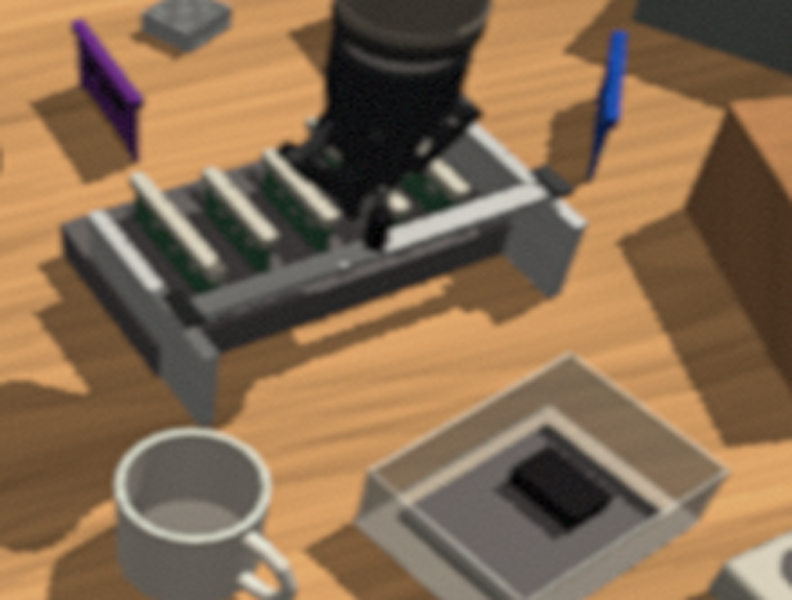

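{"name": "arm_command", "arguments": {
  "deltas": [
    [0, 0, -0.05, 0, 0, 0],
    [-0.15, 0, -0.1, 0, -0.02, 0],
    [-0.3, 0, -0.15, 0, -0.02, 0],
    [-0.3, -0.2, -0.2, 0, -0.02, 0],
    [-0.3, -0.4, -0.25, 0, -0.02, 0],
    [-0.3, -0.6, -0.28, 0, -0.02, 0],
    [-0.3, -0.6, -0.28, 0, -0.02, 0]
  ],
  "grip": 28
}}

```text
time_s: 9.75
ee_pos: [0.588, 0.1772, 0.1288]
eef_rot: [-0.107, 1.572, 0.1]
contact_force: [0.0, 0.5, 0.1]
width: 0.329
```

```bash
python3 - <<'E'
from h import *
o,s=save('wrist','w8.png')
E
python3 go.py .5597 .1823 .035 7.5
```

```text
t 9.8 pos [0.5878 0.1803 0.1287] psi 7.67 tilt 0.24 F [-0.   0.6  0.5] w 28.1
delta [0.625, 0.04, -0.182] turn [0.002, -0.002, 0.002] calls 1
```

View pics/w8.png

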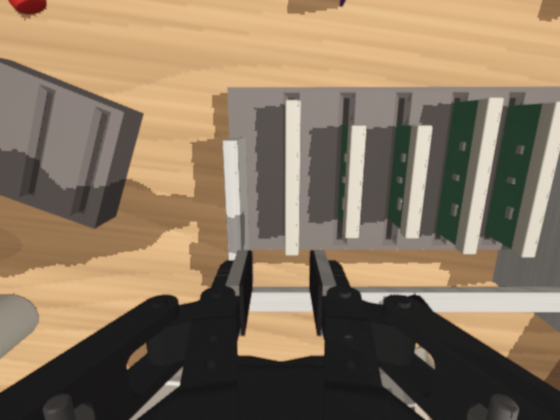

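```bash
python3 - <<'E'
from h import *
o=get_obs();s=snapshot('wrist');c=cam(s,o)
a=ray((293,100),c,.083)[0];b=ray((292.5,254),c,.083)[0];print(a,b,(a+b)/2,np.linalg.norm(a-b))
E
python3 go.py .5597 .1823 .035 7.5
```

```text
[0.50644396 0.17756285 0.083     ] [0.61337541 0.19275215 0.083     ] [0.55990968 0.1851575  0.083     ] 0.10800485697792785
t 9.85 pos [0.5874 0.1826 0.1284] psi 7.83 tilt 0.22 F [-0.5  0.1  0.2] w 28.0
delta [0.623, 0.024, -0.181] turn [0.004, -0.002, 0.001] calls 1
```

{"name": "arm_command", "arguments": {
  "deltas": [
    [0, 0.03, -0.18, 0, 0, 0],
    [0.1, 0.03, -0.18, 0, 0, 0],
    [0.3, 0.03, -0.18, 0, 0, 0],
    [0.45, 0.03, -0.18, 0, 0, 0],
    [0.45, 0.03, -0.18, 0, 0, 0]
  ]
}}

```text
time_s: 10.35
ee_pos: [0.5581, 0.1838, 0.0579]
eef_rot: [-0.111, 1.576, 0.107]
contact_force: [-0.4, -0.9, -0.4]
width: 0.326
```

```bash
python3 - <<'E'
from h import *
o,s=save('wrist','w9.png')
E
python3 go.py .5597 .1823 .035 7.5
```

```text
t 10.4 pos [0.5593 0.184  0.0597] psi 7.91 tilt 0.36 F [ 0.3 -0.4  1.3] w 28.1
delta [0.165, -0.011, 0.002] turn [0.005, -0.004, 0.001] calls 1
```

View pics/w9.png

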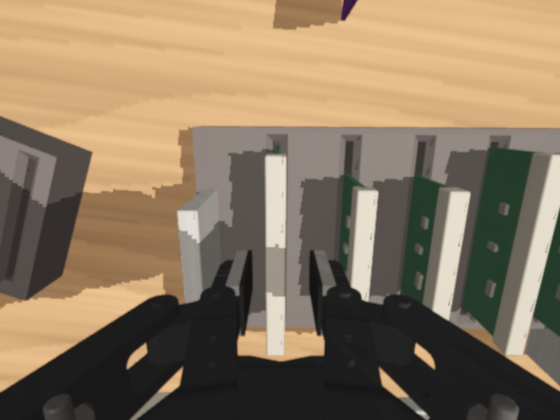

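{"name": "arm_command", "arguments": {
  "deltas": [
    [0.08, -0.015, 0, 0, 0, 0],
    [0.16, -0.015, 0, 0, 0, 0],
    [0.16, -0.015, 0, 0, 0, 0]
  ]
}}

```text
time_s: 10.7
ee_pos: [0.5586, 0.1814, 0.0343]
eef_rot: [-0.111, 1.576, 0.106]
contact_force: [1.0, 0.2, 0.0]
width: 0.323
```

{"name": "arm_command", "arguments": {
  "deltas": [
    [0, 0, 0, 0, 0, 0],
    [0, 0, 0, 0, 0, 0],
    [0, 0, 0, 0, 0, 0],
    [0, 0, 0, 0, 0, 0]
  ],
  "grip": 0,
  "force": 50
}}

```text
time_s: 11.1
ee_pos: [0.5588, 0.1815, 0.0346]
eef_rot: [-0.111, 1.575, 0.106]
contact_force: [0.2, 0.5, -1.1]
width: 0.101
```

```bash
python3 - <<'E'
from h import *
o,s=save('wrist','w10.png')
E
python3 go.py .5597 .1823 .035 7.5
```

```text
t 11.15 pos [0.5587 0.1815 0.0346] psi 7.91 tilt 0.46 F [-0.4 -0.3 -1. ] w 8.9
delta [-0.003, 0.005, 0.007] turn [0.005, -0.005, 0.001] calls 1
```

View pics/w10.png

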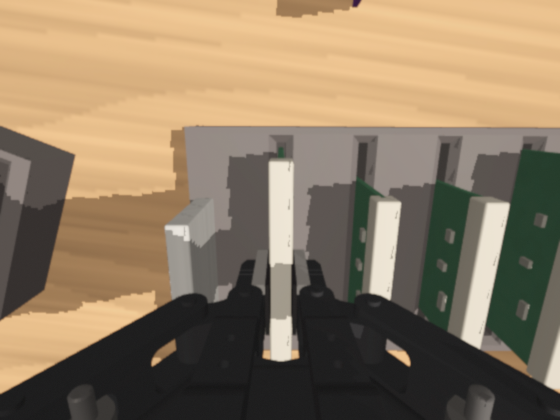

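{"name": "arm_command", "arguments": {
  "deltas": [
    [-0.05, 0, 0, 0, 0, 0],
    [-0.15, 0, 0, 0, 0, 0],
    [-0.3, 0, 0, 0, 0, 0],
    [-0.5, 0, 0, 0, 0, 0],
    [-0.7, 0, 0, 0, 0, 0],
    [-0.8, 0, 0, 0, 0, 0]
  ]
}}

```text
time_s: 11.75
ee_pos: [0.5613, 0.1823, 0.159]
eef_rot: [-0.109, 1.571, 0.107]
contact_force: [0.4, 0.2, -0.9]
width: 0.101
```

```bash
python3 go.py .5806 -.2368 .155 13.2
```

```text
t 11.75 pos [0.5613 0.1823 0.159 ] psi 7.89 tilt 0.15 F [ 0.4  0.2 -0.9] w 8.6
delta [0.029, -2.785, -0.256] turn [-0.059, -0.002, 0.0] calls 3
per call [0.01, -0.928, -0.085]
```

{"name": "arm_command", "arguments": {
  "deltas": [
    [0, -0.15, 0, 0, 0, 0],
    [0, -0.4, -0.05, 0, 0, 0],
    [0, -0.7, -0.08, 0, 0, 0],
    [0, -1, -0.1, 0, 0, 0]
  ]
}}

```text
time_s: 12.15
ee_pos: [0.5671, 0.0305, 0.1608]
eef_rot: [-0.109, 1.569, 0.109]
contact_force: [0.5, -1.4, -0.6]
width: 0.106
```

{"name": "arm_command", "arguments": {
  "deltas": [
    [0, -0.3, 0, 0, 0, 0],
    [0, -0.6, -0.05, 0, 0, 0],
    [0, -0.9, -0.08, 0, 0, 0],
    [0, -1, -0.1, 0, 0, 0]
  ]
}}

```text
time_s: 12.55
ee_pos: [0.5726, -0.1267, 0.1627]
eef_rot: [-0.106, 1.567, 0.101]
contact_force: [-0.2, 0.1, -0.5]
width: 0.103
```

```bash
python3 go.py .5806 -.2368 .155 13.2
```

```text
t 12.55 pos [ 0.5726 -0.1267  0.1627] psi 7.54 tilt 0.2 F [-0.2  0.1 -0.5] w 8.8
delta [0.054, -0.734, -0.044] turn [-0.063, 0.0, 0.002] calls 1
```

{"name": "arm_command", "arguments": {
  "deltas": [
    [0, -0.25, 0, -0.02, 0, 0],
    [0, -0.5, -0.03, -0.05, 0, 0],
    [0, -0.7, -0.04, -0.06, 0, 0],
    [0, -0.73, -0.04, -0.06, 0, 0],
    [0, -0.73, -0.04, -0.06, 0, 0],
    [0, -0.73, -0.04, -0.06, 0, 0]
  ]
}}

```text
time_s: 13.15
ee_pos: [0.5815, -0.234, 0.1634]
eef_rot: [-0.18, 1.562, 0.177]
contact_force: [0.0, -0.5, -0.1]
width: 0.107
```

```bash
python3 - <<'E'
from h import *
o,s=save('wrist','w11.png')
E
python3 go.py .5806 -.2368 .155 13.2
```

```text
t 13.2 pos [ 0.5815 -0.2337  0.1633] psi 13.08 tilt 0.15 F [ 0.6  0.4 -0.3] w 9.1
delta [0.055, -0.019, -0.011] turn [-0.001, 0.001, 0.001] calls 1
```

View pics/w11.png

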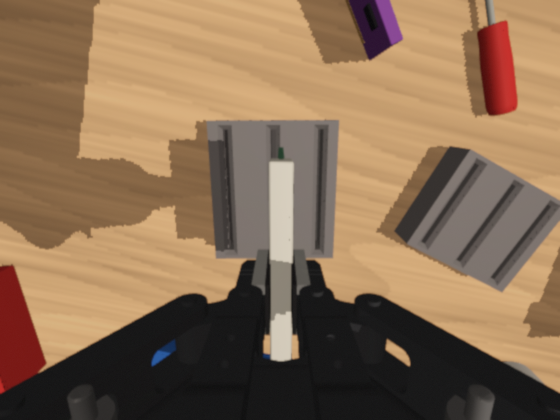

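```bash
cat >> h.py <<'E'
def quad(px,c,z=.038):
    # px order: near-right? give 4 corners as (near-left,near-right,far-right,far-left) in the image with top=near robot
    q=ray(px,c,z)[:,:2]; nl,nr,fr,fl=q
    ax=((fl-nl)+(fr-nr))/2; ay=((nr-nl)+(fr-fl))/2
    return q.mean(0), np.degrees(np.arctan2(ax[1],ax[0])), np.degrees(np.arctan2(-ay[0],ay[1])),[np.linalg.norm(v).round(4) for v in (fl-nl,fr-nr,nr-nl,fr-fl)]
E
python3 - <<'E'
from h import *
im=cv2.imread('pics/w11.png'); cv2.imwrite('pics/w11a.png',cv2.resize(im[100:280,190:360],None,fx=4,fy=4,interpolation=cv2.INTER_CUBIC)[:,:])
o=get_obs();s=snapshot('wrist');c=cam(s,o)
print(quad([(207,121),(338,120),(333,258),(216,258)],c))
cm=ray([(225,128),(229,249),(322,127),(320,251)],c,.038);print(cm)
E
```

```text
(array([ 0.58275905, -0.24050732]), np.float64(13.54563193080271), np.float64(13.29892307679913), [np.float64(0.1344), np.float64(0.1352), np.float64(0.118), np.float64(0.1193)])
[[ 0.53334321 -0.29678287  0.038     ]
 [ 0.64906333 -0.27168513  0.038     ]
 [ 0.51260634 -0.21133496  0.038     ]
 [ 0.63031616 -0.18154592  0.038     ]]
```

View pics/w11a.png

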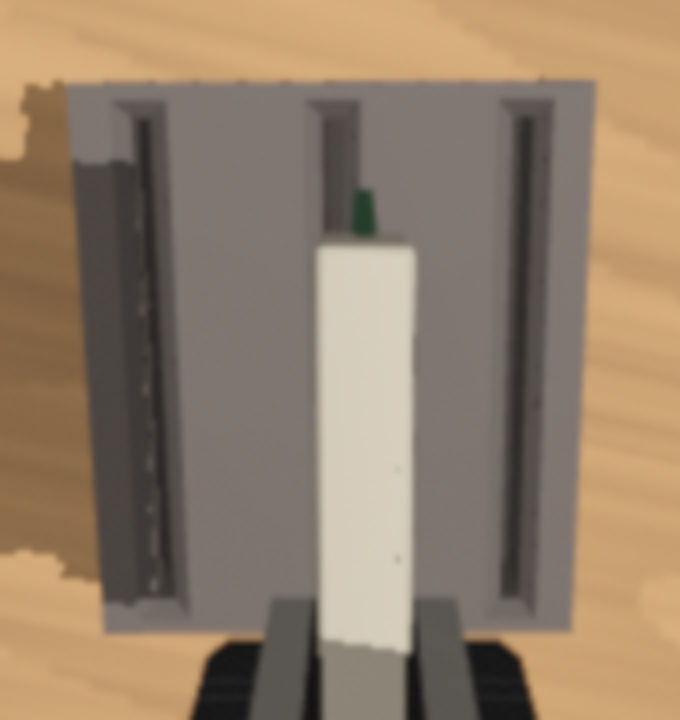

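```bash
python3 - <<'E'
from h import *
o=get_obs();s=snapshot('wrist');c=cam(s,o)
Rm=R.from_rotvec(o['eef_rot']).as_matrix()
e=ray([(269.8,160.5),(293.8,160.5)],c,o['ee_pos'][2]+.0484).mean(0); print('near end strip in tool',Rm.T@(e-o['ee_pos']))
e=ray([(281,358)],c,o['ee_pos'][2]+.0484)[0]; print('far',Rm.T@(e-o['ee_pos']))
E
python3 go.py .592 -.2833 .08 13.4
```

```text
near end strip in tool [-0.04844599  0.00043293 -0.05353866]
far [-0.04836887  0.00014525  0.03787361]
t 13.3 pos [ 0.5815 -0.234   0.1632] psi 13.09 tilt 0.16 F [ 1.1  0.2 -1. ] w 8.8
delta [0.556, -0.335, -0.007] turn [-0.003, 0.001, 0.002] calls 1
```

{"name": "arm_command", "arguments": {
  "deltas": [
    [0, -0.15, 0, 0, 0, 0],
    [0, -0.3, -0.01, -0.003, 0, 0],
    [0.1, -0.335, -0.01, -0.004, 0, 0],
    [0.3, -0.335, -0.01, -0.004, 0, 0],
    [0.5, -0.335, -0.01, -0.004, 0, 0],
    [0.56, -0.335, -0.01, -0.004, 0, 0],
    [0.56, -0.335, -0.01, -0.004, 0, 0],
    [0.56, -0.335, -0.01, -0.004, 0, 0]
  ]
}}

```text
time_s: 14.1
ee_pos: [0.5922, -0.2832, 0.0801]
eef_rot: [-0.187, 1.561, 0.182]
contact_force: [0.9, 0.1, 0.5]
width: 0.106
```

```bash
python3 - <<'E'
from h import *
o,s=save('wrist','w12.png'); cv2.imwrite('pics/w12a.png',cv2.resize(s['img'][80:300,190:400,::-1],None,fx=3.5,fy=2.7,interpolation=cv2.INTER_CUBIC))
E
python3 go.py .592 -.2833 .033 13.4
```

```text
t 14.15 pos [ 0.5926 -0.2836  0.0807] psi 13.47 tilt 0.27 F [-0.7 -0.3 -0.4] w 8.7
delta [0.318, 0.004, -0.004] turn [0.001, 0.002, 0.002] calls 1
```

View pics/w12a.png

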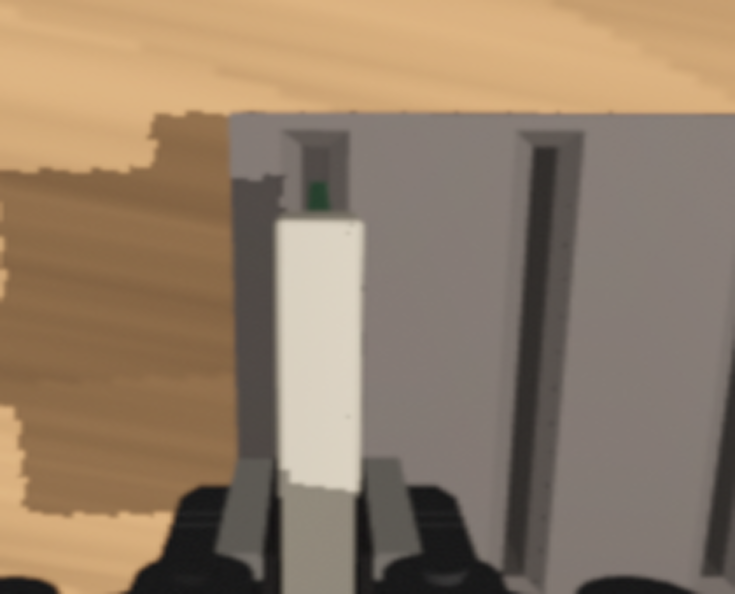

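Aligned with the left slot (board edge at the centre of its mouth). Lowering.

{"name": "arm_command", "arguments": {
  "deltas": [
    [0.08, 0, 0, 0, 0, 0],
    [0.16, 0, 0, 0, 0, 0],
    [0.23, 0, 0, 0, 0, 0],
    [0.28, 0, 0, 0, 0, 0],
    [0.31, 0, 0, 0, 0, 0],
    [0.32, 0, 0, 0, 0, 0],
    [0.32, 0, 0, 0, 0, 0]
  ]
}}

```text
time_s: 14.85
ee_pos: [0.5927, -0.2842, 0.0344]
eef_rot: [-0.187, 1.56, 0.181]
contact_force: [-5.4, 2.2, 13.9]
width: 0.103
```

```bash
python3 - <<'E'
from h import *
o,s=save('wrist','w13.png')
E
python3 go.py .592 -.2833 .033 13.4
```

```text
t 14.9 pos [ 0.5927 -0.2842  0.0344] psi 13.43 tilt 0.27 F [-5.   1.4 14.4] w 8.6
delta [0.009, 0.007, -0.003] turn [0.0, 0.002, 0.002] calls 1
```

View pics/w13.png

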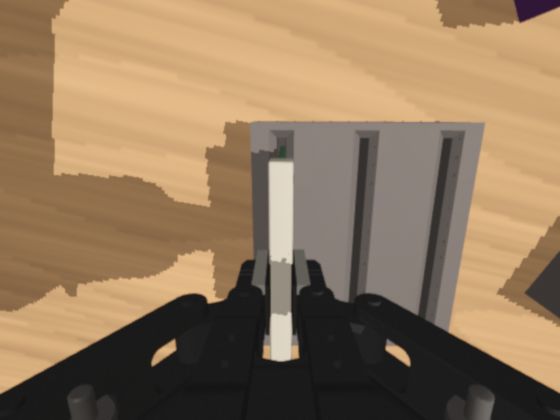

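{"name": "arm_command", "arguments": {
  "deltas": [
    [0, 0, 0, 0, 0, 0],
    [0, 0, 0, 0, 0, 0],
    [-0.1, 0, 0, 0, 0, 0],
    [-0.35, 0, 0, 0, 0, 0],
    [-0.6, 0.1, 0, 0, 0, 0],
    [-0.7, 0.4, 0, 0, 0, 0]
  ],
  "grip": 28
}}

```text
time_s: 15.5
ee_pos: [0.5804, -0.2311, 0.1441]
eef_rot: [-0.186, 1.554, 0.171]
contact_force: [1.4, -0.1, 0.8]
width: 0.33
```

```bash
python3 go.py .555 .2255 .13 7.5
```

```text
t 15.5 pos [ 0.5804 -0.2311  0.1441] psi 13.03 tilt 0.78 F [ 1.4 -0.1  0.8] w 28.2
delta [0.067, 3.005, 0.521] turn [0.061, 0.006, 0.006] calls 4
per call [0.017, 0.751, 0.13]
```

{"name": "arm_command", "arguments": {
  "deltas": [
    [0, 0.3, 0.05, 0, 0, 0],
    [0, 0.6, 0.1, 0, 0, 0],
    [0, 0.85, 0.14, 0, 0, 0],
    [0, 1, 0.17, 0, 0, 0]
  ]
}}

```text
time_s: 15.9
ee_pos: [0.5714, -0.0752, 0.1437]
eef_rot: [-0.188, 1.552, 0.175]
contact_force: [-0.3, -0.3, 0.1]
width: 0.331
```

{"name": "arm_command", "arguments": {
  "deltas": [
    [0, 0.3, 0.05, 0.02, 0, 0],
    [0, 0.6, 0.1, 0.04, 0, 0],
    [0, 0.85, 0.14, 0.06, 0, 0],
    [0, 1, 0.17, 0.06, 0, 0]
  ]
}}

```text
time_s: 16.3
ee_pos: [0.5615, 0.0808, 0.1434]
eef_rot: [-0.115, 1.556, 0.105]
contact_force: [0.5, -0.1, 0.2]
width: 0.328
```

```bash
python3 go.py .555 .2255 .13 7.5
```

```text
t 16.3 pos [0.5615 0.0808 0.1434] psi 8.03 tilt 0.76 F [ 0.5 -0.1  0.2] w 28.0
delta [0.083, 0.962, 0.091] turn [0.006, 0.007, 0.004] calls 1
```

{"name": "arm_command", "arguments": {
  "deltas": [
    [0, 0.3, 0.03, 0.006, 0.007, 0.004],
    [0.05, 0.6, 0.06, 0.006, 0.007, 0.004],
    [0.2, 0.9, 0.09, 0.006, 0.007, 0.004],
    [0.4, 0.96, 0.09, 0.006, 0.007, 0.004],
    [0.4, 0.96, 0.09, 0.006, 0.007, 0.004],
    [0.4, 0.96, 0.09, 0.006, 0.007, 0.004]
  ]
}}

```text
time_s: 16.9
ee_pos: [0.5556, 0.2238, 0.083]
eef_rot: [-0.103, 1.568, 0.101]
contact_force: [0.1, -0.3, 1.3]
width: 0.329
```

```bash
python3 - <<'E'
from h import *
o,s=save('wrist','w14.png')
E
python3 go.py .555 .2255 .035 7.5
```

```text
t 16.95 pos [0.5566 0.2233 0.0839] psi 7.36 tilt 0.12 F [ 0.6 -0.1  0.6] w 27.9
delta [0.326, 0.016, -0.009] turn [-0.002, 0.001, 0.001] calls 1
```

View pics/w14.png

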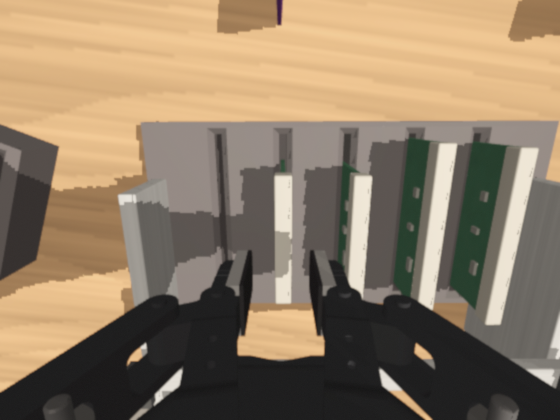

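{"name": "arm_command", "arguments": {
  "deltas": [
    [0.1, 0.013, -0.01, 0, 0, 0],
    [0.22, 0.013, -0.01, 0, 0, 0],
    [0.3, 0.013, -0.01, 0, 0, 0],
    [0.325, 0.013, -0.01, 0, 0, 0],
    [0.325, 0.013, -0.01, 0, 0, 0]
  ]
}}

```text
time_s: 17.45
ee_pos: [0.5549, 0.2244, 0.0348]
eef_rot: [-0.102, 1.567, 0.099]
contact_force: [-0.1, -0.2, 1.0]
width: 0.331
```

{"name": "arm_command", "arguments": {
  "deltas": [
    [0, 0, 0, 0, 0, 0],
    [0, 0, 0, 0, 0, 0],
    [0, 0, 0, 0, 0, 0],
    [0, 0, 0, 0, 0, 0]
  ],
  "grip": 0
}}

```text
time_s: 17.85
ee_pos: [0.5555, 0.2246, 0.0355]
eef_rot: [-0.101, 1.566, 0.099]
contact_force: [0.0, 0.3, 4.3]
width: 0.105
```

```bash
python3 - <<'E'
from h import *
o,s=save('wrist','w15.png')
E
python3 go.py .555 .2255 .035 7.5
```

```text
t 17.9 pos [0.5555 0.2246 0.0355] psi 7.31 tilt 0.16 F [-0.2  0.4  4. ] w 8.4
delta [0.003, 0.006, -0.003] turn [-0.002, 0.002, 0.001] calls 1
```

View pics/w15.png

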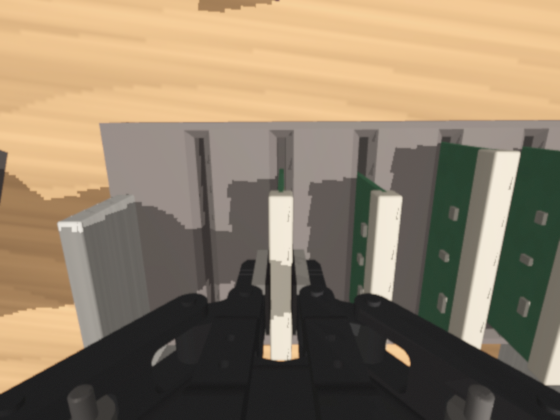

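{"name": "arm_command", "arguments": {
  "deltas": [
    [-0.05, 0, 0, 0, 0, 0],
    [-0.15, 0, 0, 0, 0, 0],
    [-0.3, 0, 0, 0, 0, 0],
    [-0.55, 0, 0, 0, 0, 0],
    [-0.75, -0.1, 0, 0, 0, 0],
    [-0.82, -0.4, 0, -0.0, 0, 0],
    [-0.82, -0.7, 0, 0.05, 0, 0],
    [-0.82, -1, 0, 0.1, 0, 0]
  ]
}}

```text
time_s: 18.7
ee_pos: [0.5747, 0.0747, 0.1606]
eef_rot: [0.025, 1.566, -0.025]
contact_force: [1.3, 0.5, -1.5]
width: 0.104
```

```bash
python3 go.py .565 -.028 .16 -14
```

```text
t 18.7 pos [0.5747 0.0747 0.1606] psi -1.82 tilt 0.27 F [ 1.3  0.5 -1.5] w 8.9
delta [0.004, -0.686, -0.043] turn [0.135, 0.003, -0.0] calls 1
```

{"name": "arm_command", "arguments": {
  "deltas": [
    [0, -0.25, -0.02, 0.07, 0, 0],
    [0, -0.5, -0.04, 0.135, 0, 0],
    [0, -0.68, -0.04, 0.135, 0, 0],
    [0, -0.68, -0.04, 0.135, 0, 0],
    [0, -0.68, -0.04, 0.135, 0, 0]
  ]
}}

```text
time_s: 19.2
ee_pos: [0.5654, -0.0274, 0.1614]
eef_rot: [0.193, 1.557, -0.191]
contact_force: [0.6, 0.8, -0.4]
width: 0.102
```

```bash
python3 - <<'E'
from h import *
o,s=save('wrist','w16.png');cv2.imwrite('pics/w16a.png',cv2.resize(s['img'][100:280,190:370,::-1],None,fx=4,fy=3.3,interpolation=cv2.INTER_CUBIC))
E
python3 go.py .565 -.028 .16 -14
```

```text
t 19.25 pos [ 0.5655 -0.0262  0.1612] psi -13.93 tilt 0.3 F [-0.1  0.3 -1.6] w 8.8
delta [0.008, -0.012, -0.0] turn [0.001, 0.003, -0.001] calls 1
```

View pics/w16a.png

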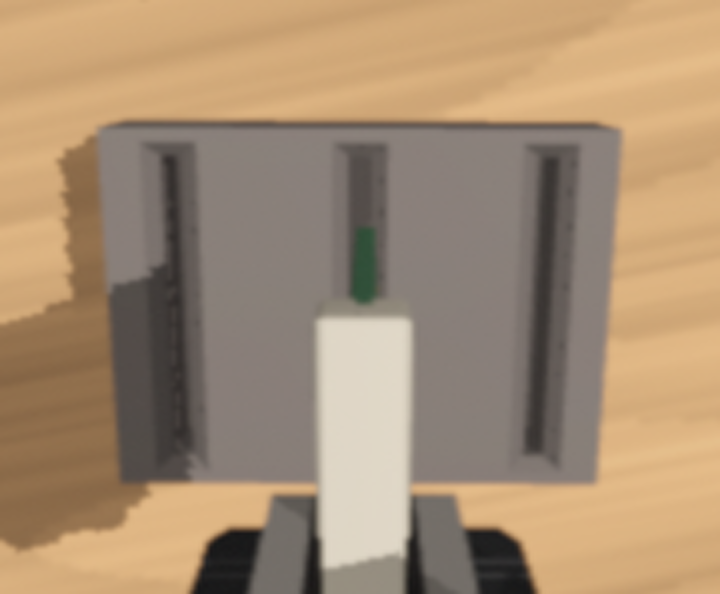

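View pics/w16.png

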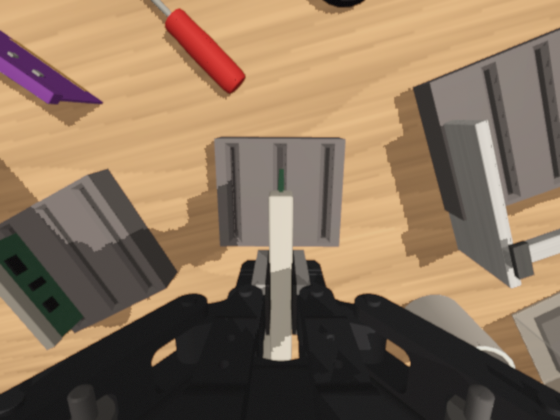

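Run:
```python
from h import *
o=get_obs();s=snapshot('wrist');c=cam(s,o)
ce,a,b,L=quad([(214.5,138.5),(345.5,139.4),(339.3,246),(220.3,246)],c); print(ce,a,b,L)
Rm=R.from_rotvec(o['eef_rot']).as_matrix()
e=ray([(281.2,196.5)],c,o['ee_pos'][2]+.048)[0]; print('near end in tool',Rm.T@(e-o['ee_pos']))
y=np.radians((a+b)/2)
for k in (-.044,0,.044): print(k,ce+k*np.array([-np.sin(y),np.cos(y)]))
```

```text
[ 0.56658755 -0.02602519] -14.093725938321269 -14.178847254457025 [np.float64(0.1051), np.float64(0.1044), np.float64(0.119), np.float64(0.1191)]
near end in tool [-0.04818906  0.00085557 -0.03936153]
-0.044 [ 0.55584147 -0.06869276]
0 [ 0.56658755 -0.02602519]
0.044 [0.57733364 0.01664238]
```

```bash
python3 go.py .555 -.0687 .08 -14.1
```

```text
t 19.3 pos [ 0.5656 -0.0256  0.161 ] psi -13.87 tilt 0.3 F [-0.3  0.1 -1.4] w 8.7
delta [0.539, -0.297, -0.002] turn [0.003, 0.003, -0.001] calls 1
```

{"name": "arm_command", "arguments": {
  "deltas": [
    [0, -0.15, 0, 0.003, 0.003, 0],
    [0, -0.3, 0, 0.003, 0.003, 0],
    [0.1, -0.3, 0, 0.003, 0.003, 0],
    [0.3, -0.3, 0, 0.003, 0.003, 0],
    [0.5, -0.3, 0, 0.003, 0.003, 0],
    [0.54, -0.3, 0, 0.003, 0.003, 0],
    [0.54, -0.3, 0, 0.003, 0.003, 0],
    [0.54, -0.3, 0, 0.003, 0.003, 0]
  ]
}}

```text
time_s: 20.1
ee_pos: [0.5563, -0.0688, 0.0811]
eef_rot: [0.195, 1.56, -0.191]
contact_force: [-0.2, -0.7, 0.1]
width: 0.103
```

```bash
python3 - <<'E'
from h import *
o,s=save('wrist','w17.png'); cv2.imwrite('pics/w17a.png',cv2.resize(s['img'][80:300,190:400,::-1],None,fx=3.5,fy=2.7,interpolation=cv2.INTER_CUBIC))
E
python3 go.py .555 -.0687 .034 -14.1
```

```text
t 20.15 pos [ 0.5565 -0.0689  0.0814] psi -14.1 tilt 0.21 F [ 1.2 -0.1 -0.3] w 8.6
delta [0.316, -0.002, -0.011] turn [-0.0, 0.001, -0.002] calls 1
```

View pics/w17a.png

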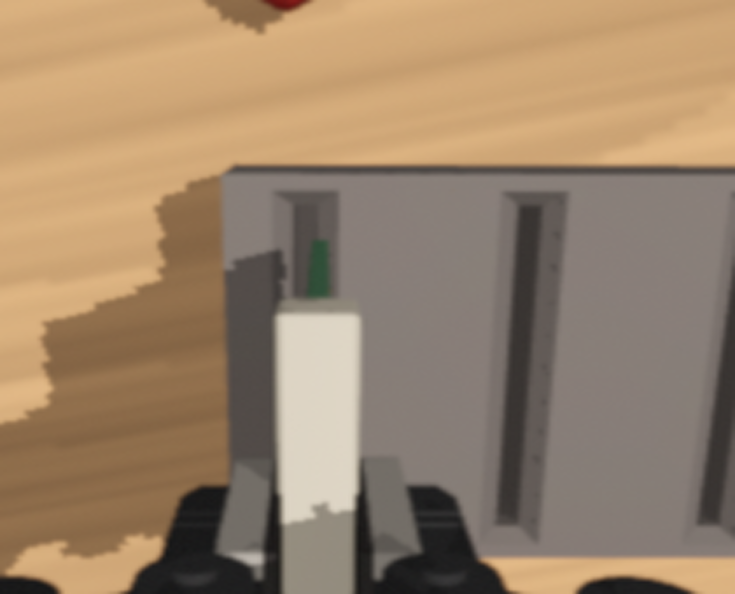

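{"name": "arm_command", "arguments": {
  "deltas": [
    [0.05, -0.017, -0.005, 0, 0, 0],
    [0.1, -0.017, -0.005, 0, 0, 0],
    [0.18, -0.017, -0.005, 0, 0, 0],
    [0.25, -0.017, -0.005, 0, 0, 0],
    [0.3, -0.017, -0.005, 0, 0, 0],
    [0.315, -0.017, -0.005, 0, 0, 0],
    [0.315, -0.017, -0.005, 0, 0, 0]
  ]
}}

```text
time_s: 20.85
ee_pos: [0.5548, -0.071, 0.035]
eef_rot: [0.196, 1.561, -0.191]
contact_force: [-7.2, 1.2, 16.7]
width: 0.104
```

```bash
python3 - <<'E'
from h import *
o,s=save('wrist','w18.png')
E
python3 go.py .555 -.0687 .034 -14.1
```

```text
t 20.9 pos [ 0.5549 -0.071   0.035 ] psi -14.12 tilt 0.21 F [-6.8  0.9 16.3] w 8.9
delta [0.007, 0.015, -0.003] turn [-0.0, 0.001, -0.002] calls 1
```

View pics/w18.png

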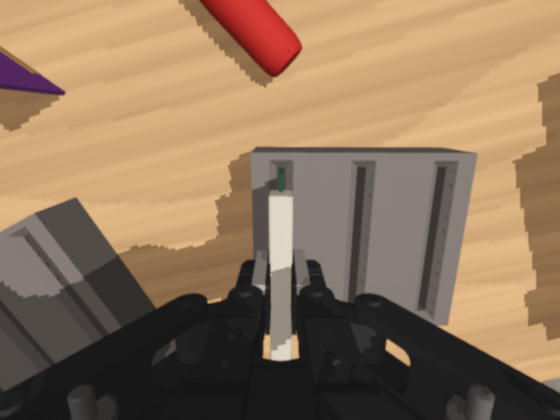

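{"name": "arm_command", "arguments": {
  "deltas": [
    [0, 0, 0, 0, 0, 0],
    [0, 0, 0, 0, 0, 0],
    [-0.1, 0, 0, 0, 0, 0],
    [-0.35, 0, 0, 0, 0, 0],
    [-0.6, 0.1, 0, 0, 0, 0],
    [-0.7, 0.4, 0, 0, 0, 0]
  ],
  "grip": 28
}}

```text
time_s: 21.5
ee_pos: [0.5709, -0.0183, 0.1448]
eef_rot: [0.202, 1.554, -0.199]
contact_force: [1.8, -0.1, -0.1]
width: 0.328
```

```bash
python3 go.py .549 .2685 .13 7.5
```

```text
t 21.5 pos [ 0.5709 -0.0183  0.1448] psi -14.65 tilt 0.42 F [ 1.8 -0.1 -0.1] w 28.0
delta [0.1, 1.813, -0.625] turn [-0.246, 0.005, -0.001] calls 2
per call [0.05, 0.906, -0.313]
```

{"name": "arm_command", "arguments": {
  "deltas": [
    [0, 0.25, -0.1, -0.07, 0, 0],
    [0, 0.5, -0.17, -0.14, 0, 0],
    [0, 0.75, -0.25, -0.2, 0, 0],
    [0, 1, -0.34, -0.246, 0.005, 0]
  ]
}}

```text
time_s: 21.9
ee_pos: [0.5594, 0.1411, 0.146]
eef_rot: [-0.104, 1.568, 0.107]
contact_force: [1.0, -0.4, -0.5]
width: 0.328
```

```bash
python3 go.py .549 .2685 .08 7.5
```

```text
t 21.9 pos [0.5594 0.1411 0.146 ] psi 7.68 tilt 0.1 F [ 1.  -0.4 -0.5] w 28.0
delta [0.441, 0.85, 0.044] turn [0.002, 0.001, -0.001] calls 1
```

{"name": "arm_command", "arguments": {
  "deltas": [
    [0, 0.3, 0.02, 0, 0, 0],
    [0, 0.6, 0.04, 0, 0, 0],
    [0.1, 0.82, 0.04, 0, 0, 0],
    [0.3, 0.85, 0.04, 0, 0, 0],
    [0.44, 0.85, 0.04, 0, 0, 0],
    [0.44, 0.85, 0.04, 0, 0, 0]
  ]
}}

```text
time_s: 22.5
ee_pos: [0.5462, 0.2677, 0.0779]
eef_rot: [-0.107, 1.572, 0.105]
contact_force: [-0.6, 0.4, -0.1]
width: 0.331
```

```bash
python3 - <<'E'
from h import *
o,s=save('wrist','w19.png')
E
python3 go.py .549 .2685 .035 7.5
```

```text
t 22.55 pos [0.5476 0.2677 0.0797] psi 7.68 tilt 0.08 F [ 0.3 -0.3  0.9] w 27.8
delta [0.298, 0.004, 0.01] turn [0.002, -0.001, -0.0] calls 1
```

View pics/w19.png

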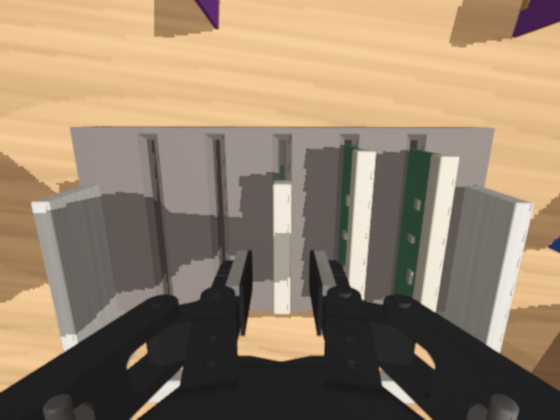

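Strip centred at col 282, jaws mid 281. Descend and grip.

{"name": "arm_command", "arguments": {
  "deltas": [
    [0.1, 0.004, 0.01, 0, 0, 0],
    [0.2, 0.004, 0.01, 0, 0, 0],
    [0.28, 0.004, 0.01, 0, 0, 0],
    [0.3, 0.004, 0.01, 0, 0, 0],
    [0.3, 0.004, 0.01, 0, 0, 0]
  ]
}}

```text
time_s: 23.05
ee_pos: [0.5485, 0.2681, 0.0339]
eef_rot: [-0.106, 1.571, 0.104]
contact_force: [-0.1, -0.9, 0.5]
width: 0.33
```

{"name": "arm_command", "arguments": {
  "deltas": [
    [0, 0, 0, 0, 0, 0],
    [0, 0, 0, 0, 0, 0],
    [0, 0, 0, 0, 0, 0],
    [0, 0, 0, 0, 0, 0]
  ],
  "grip": 0
}}

```text
time_s: 23.45
ee_pos: [0.5489, 0.2683, 0.0344]
eef_rot: [-0.105, 1.57, 0.105]
contact_force: [0.3, 0.6, -0.2]
width: 0.099
```

{"name": "arm_command", "arguments": {
  "deltas": [
    [-0.05, 0, 0, 0, 0, 0],
    [-0.15, 0, 0, 0, 0, 0],
    [-0.3, 0, 0, 0, 0, 0],
    [-0.55, 0, 0, 0, 0, 0],
    [-0.75, -0.1, 0, 0, 0, 0],
    [-0.82, -0.4, 0, 0, 0, 0],
    [-0.82, -0.7, 0, 0.05, 0, 0],
    [-0.82, -1, 0, 0.1, 0, 0]
  ]
}}

```text
time_s: 24.25
ee_pos: [0.5698, 0.1184, 0.1596]
eef_rot: [0.021, 1.57, -0.02]
contact_force: [0.5, -0.2, -1.2]
width: 0.106
```

```bash
python3 go.py .566 -.026 .16 -14.1
```

```text
t 24.25 pos [0.5698 0.1184 0.1596] psi -1.48 tilt 0.07 F [ 0.5 -0.2 -1.2] w 9.1
delta [-0.003, -0.963, -0.0] turn [0.14, 0.0, -0.001] calls 1
```

{"name": "arm_command", "arguments": {
  "deltas": [
    [0, -0.3, 0, 0.05, 0, 0],
    [0, -0.6, 0, 0.1, 0, 0],
    [0, -0.9, 0, 0.14, 0, 0],
    [0, -0.96, 0, 0.14, 0, 0],
    [0, -0.96, 0, 0.14, 0, 0],
    [0, -0.96, 0, 0.14, 0, 0]
  ]
}}

```text
time_s: 24.85
ee_pos: [0.5664, -0.0239, 0.1601]
eef_rot: [0.193, 1.561, -0.19]
contact_force: [-1.0, 1.0, -0.3]
width: 0.101
```

```bash
python3 - <<'E'
from h import *
o,s=save('wrist','w20.png');cv2.imwrite('pics/w20a.png',cv2.resize(s['img'][100:280,190:370,::-1],None,fx=4,fy=3.3,interpolation=cv2.INTER_CUBIC))
E
python3 go.py .5666 -.027 .085 -14.1
```

```text
t 24.9 pos [ 0.5663 -0.0232  0.1599] psi -13.9 tilt 0.14 F [ 0.3  0.7 -1.3] w 8.6
delta [0.499, -0.025, 0.007] turn [0.002, 0.0, -0.001] calls 1
```

View pics/w20a.png

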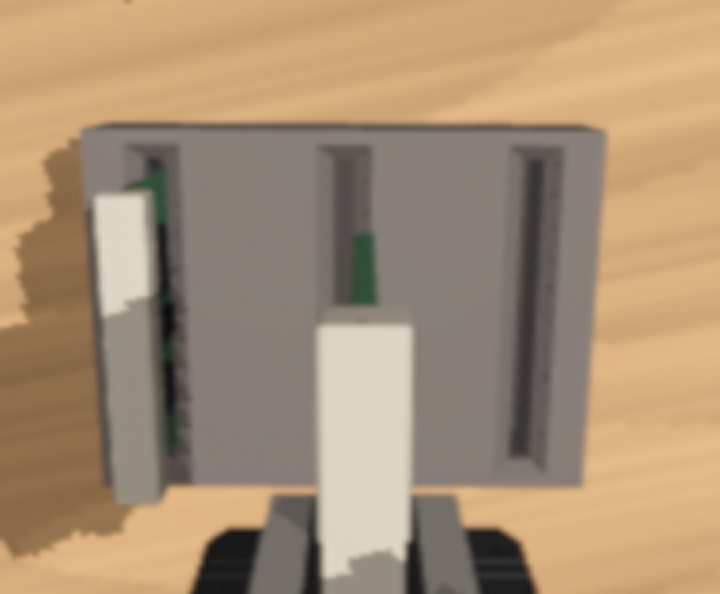

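View pics/w20.png

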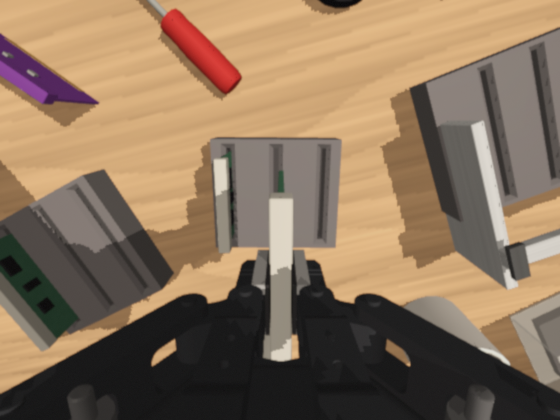

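Run:
```python
from h import *
o=get_obs();s=snapshot('wrist');c=cam(s,o)
ce,a,b,L=quad([(210.5,139.4),(341.5,140),(335.5,247.6),(216,247.6)],c); print(ce,a,b,L)
Rm=R.from_rotvec(o['eef_rot']).as_matrix()
e=ray([(281.2,198)],c,o['ee_pos'][2]+.048)[0]; print('near end in tool',Rm.T@(e-o['ee_pos']))
```

```text
[ 0.56682598 -0.02681899] -14.282121751760922 -14.083416503771538 [np.float64(0.1054), np.float64(0.105), np.float64(0.1186), np.float64(0.1192)]
near end in tool [-0.04802706  0.00085568 -0.03870219]
```

```bash
python3 go.py .566 -.0283 .08 -14.1
```

```text
t 24.95 pos [ 0.5663 -0.0231  0.1597] psi -13.88 tilt 0.12 F [-0.9  0.2 -0.5] w 9.0
delta [0.532, -0.035, 0.006] turn [0.002, 0.0, -0.001] calls 1
```

{"name": "arm_command", "arguments": {
  "deltas": [
    [0.1, -0.035, 0.006, 0.002, 0, 0],
    [0.3, -0.035, 0.006, 0.002, 0, 0],
    [0.48, -0.035, 0.006, 0.002, 0, 0],
    [0.53, -0.035, 0.006, 0.002, 0, 0],
    [0.53, -0.035, 0.006, 0.002, 0, 0],
    [0.53, -0.035, 0.006, 0.002, 0, 0]
  ]
}}

```text
time_s: 25.55
ee_pos: [0.5669, -0.0276, 0.0812]
eef_rot: [0.194, 1.56, -0.19]
contact_force: [0.6, -0.1, -0.3]
width: 0.105
```

```bash
python3 - <<'E'
from h import *
o,s=save('wrist','w21.png'); cv2.imwrite('pics/w21a.png',cv2.resize(s['img'][80:300,190:400,::-1],None,fx=3.5,fy=2.7,interpolation=cv2.INTER_CUBIC))
E
python3 go.py .566 -.0283 .033 -14.1
```

```text
t 25.6 pos [ 0.5672 -0.0278  0.0816] psi -14.02 tilt 0.23 F [ 0.9  0.1 -0.7] w 8.8
delta [0.324, -0.006, -0.008] turn [0.001, 0.002, -0.002] calls 1
```

View pics/w21a.png

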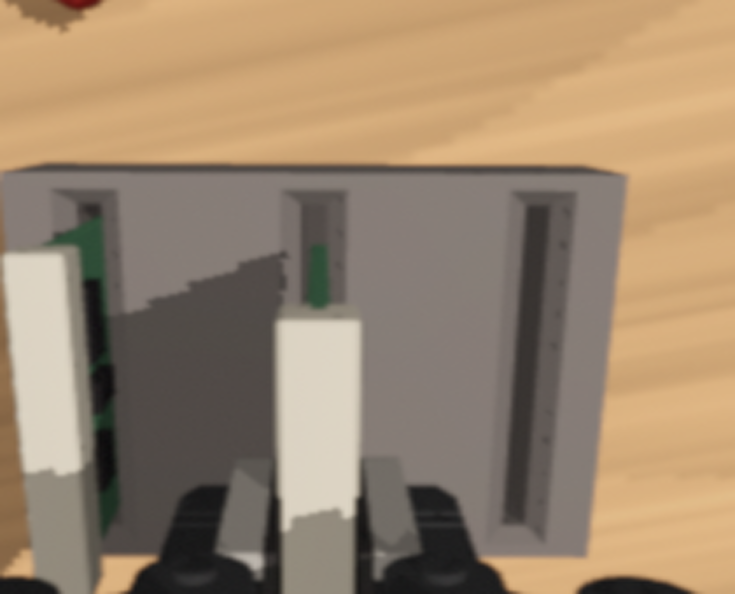

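Well centred; lower.

{"name": "arm_command", "arguments": {
  "deltas": [
    [0.08, -0.005, -0.005, 0, 0, 0],
    [0.16, -0.005, -0.005, 0, 0, 0],
    [0.23, -0.005, -0.005, 0, 0, 0],
    [0.29, -0.005, -0.005, 0, 0, 0],
    [0.32, -0.005, -0.005, 0, 0, 0],
    [0.325, -0.005, -0.005, 0, 0, 0],
    [0.325, -0.005, -0.005, 0, 0, 0]
  ]
}}

```text
time_s: 26.3
ee_pos: [0.566, -0.0282, 0.0342]
eef_rot: [0.195, 1.561, -0.19]
contact_force: [-7.6, 1.1, 21.1]
width: 0.103
```

{"name": "arm_command", "arguments": {
  "deltas": [
    [0, 0, 0, 0, 0, 0],
    [0, 0, 0, 0, 0, 0],
    [-0.1, 0, 0, 0, 0, 0],
    [-0.35, 0, 0, 0, 0, 0],
    [-0.6, 0.1, 0, 0, 0, 0],
    [-0.7, 0.4, 0, 0, 0, 0]
  ],
  "grip": 28
}}

```text
time_s: 26.9
ee_pos: [0.5821, 0.0244, 0.144]
eef_rot: [0.201, 1.554, -0.198]
contact_force: [1.9, 0.4, -0.5]
width: 0.327
```

```bash
python3 go.py .541 .3115 .14 7.5
```

```text
t 26.9 pos [0.5821 0.0244 0.144 ] psi -14.57 tilt 0.43 F [ 1.9  0.4 -0.5] w 27.9
delta [0.027, 1.783, -0.747] turn [-0.245, 0.005, -0.001] calls 2
per call [0.014, 0.892, -0.373]
```

{"name": "arm_command", "arguments": {
  "deltas": [
    [0, 0.25, -0.1, -0.07, 0, 0],
    [0, 0.5, -0.2, -0.14, 0, 0],
    [0, 0.75, -0.3, -0.2, 0, 0],
    [0, 1, -0.4, -0.245, 0.005, 0]
  ]
}}

```text
time_s: 27.3
ee_pos: [0.5614, 0.1862, 0.1452]
eef_rot: [-0.104, 1.568, 0.107]
contact_force: [0.9, 0.7, 0.8]
width: 0.331
```

```bash
python3 go.py .541 .3118 .08 7.5
```

```text
t 27.3 pos [0.5614 0.1862 0.1452] psi 7.68 tilt 0.12 F [0.9 0.7 0.8] w 28.3
delta [0.436, 0.847, -0.023] turn [0.002, 0.0, -0.001] calls 1
```

{"name": "arm_command", "arguments": {
  "deltas": [
    [0, 0.3, 0, 0, 0, 0],
    [0, 0.6, -0.02, 0, 0, 0],
    [0.1, 0.82, -0.02, 0, 0, 0],
    [0.3, 0.85, -0.02, 0, 0, 0],
    [0.43, 0.85, -0.02, 0, 0, 0],
    [0.43, 0.85, -0.02, 0, 0, 0]
  ]
}}

```text
time_s: 27.9
ee_pos: [0.5394, 0.3115, 0.0786]
eef_rot: [-0.107, 1.572, 0.105]
contact_force: [-0.4, -1.3, 0.1]
width: 0.327
```

```bash
python3 - <<'E'
from h import *
o,s=save('wrist','w22.png')
E
python3 go.py .541 .3118 .035 7.5
```

```text
t 27.95 pos [0.5408 0.3117 0.0804] psi 7.67 tilt 0.07 F [-0.6 -0.4  0.9] w 28.1
delta [0.303, 0.001, 0.002] turn [0.002, -0.001, -0.0] calls 1
```

View pics/w22.png

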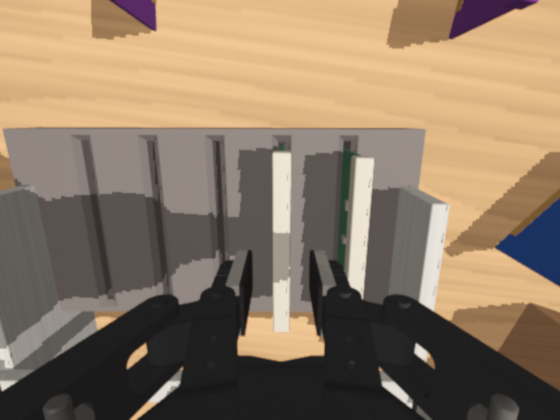

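Strip at col 281, centred between the jaws.

{"name": "arm_command", "arguments": {
  "deltas": [
    [0.1, 0, 0, 0, 0, 0],
    [0.2, 0, 0, 0, 0, 0],
    [0.28, 0, 0, 0, 0, 0],
    [0.3, 0, 0, 0, 0, 0],
    [0.3, 0, 0, 0, 0, 0]
  ]
}}

```text
time_s: 28.45
ee_pos: [0.5403, 0.3113, 0.0346]
eef_rot: [-0.105, 1.571, 0.105]
contact_force: [-0.7, 0.2, -0.4]
width: 0.33
```

{"name": "arm_command", "arguments": {
  "deltas": [
    [0, 0, 0, 0, 0, 0],
    [0, 0, 0, 0, 0, 0],
    [0, 0, 0, 0, 0, 0],
    [0, 0, 0, 0, 0, 0]
  ],
  "grip": 0
}}

```text
time_s: 28.85
ee_pos: [0.5407, 0.3115, 0.035]
eef_rot: [-0.105, 1.57, 0.105]
contact_force: [-0.0, -0.1, 1.8]
width: 0.101
```

{"name": "arm_command", "arguments": {
  "deltas": [
    [-0.05, 0, 0, 0, 0, 0],
    [-0.15, 0, 0, 0, 0, 0],
    [-0.3, 0, 0, 0, 0, 0],
    [-0.55, 0, 0, 0, 0, 0],
    [-0.75, -0.1, 0, 0, 0, 0],
    [-0.82, -0.4, 0, 0, 0, 0],
    [-0.82, -0.7, 0, 0, 0, 0],
    [-0.82, -1, 0, 0, 0, 0]
  ]
}}

```text
time_s: 29.65
ee_pos: [0.5616, 0.1616, 0.1603]
eef_rot: [-0.105, 1.567, 0.106]
contact_force: [0.6, -0.3, -1.0]
width: 0.101
```

```bash
python3 go.py .5828 -.2405 .16 13.4
```

```text
t 29.65 pos [0.5616 0.1616 0.1603] psi 7.7 tilt 0.08 F [ 0.6 -0.3 -1. ] w 8.6
delta [-0.001, -2.675, -0.219] turn [-0.063, 0.001, -0.001] calls 3
per call [-0.0, -0.892, -0.073]
```

{"name": "arm_command", "arguments": {
  "deltas": [
    [0, -0.25, 0, 0, 0, 0],
    [0, -0.5, -0.05, 0, 0, 0],
    [0, -0.75, -0.08, 0, 0, 0],
    [0, -1, -0.1, 0, 0, 0]
  ]
}}

```text
time_s: 30.05
ee_pos: [0.5667, 0.0093, 0.1616]
eef_rot: [-0.104, 1.566, 0.107]
contact_force: [1.9, 0.5, -0.6]
width: 0.106
```

{"name": "arm_command", "arguments": {
  "deltas": [
    [0, -0.3, 0, 0, 0, 0],
    [0, -0.6, -0.05, 0, 0, 0],
    [0, -0.9, -0.08, -0.03, 0, 0],
    [0, -1, -0.08, -0.06, 0, 0]
  ]
}}

```text
time_s: 30.45
ee_pos: [0.5741, -0.1477, 0.1631]
eef_rot: [-0.176, 1.56, 0.174]
contact_force: [0.1, 0.5, -0.3]
width: 0.099
```

```bash
python3 go.py .5828 -.2405 .16 13.4
```

```text
t 30.45 pos [ 0.5741 -0.1477  0.1631] psi 12.78 tilt 0.23 F [ 0.1  0.5 -0.3] w 8.4
delta [0.022, -0.616, -0.08] turn [-0.007, 0.002, 0.001] calls 1
```

{"name": "arm_command", "arguments": {
  "deltas": [
    [0, -0.25, -0.03, -0.007, 0, 0],
    [0, -0.5, -0.07, -0.007, 0, 0],
    [0.02, -0.62, -0.08, -0.007, 0.002, 0],
    [0.02, -0.62, -0.08, -0.007, 0.002, 0],
    [0.02, -0.62, -0.08, -0.007, 0.002, 0],
    [0.02, -0.62, -0.08, -0.007, 0.002, 0]
  ]
}}

```text
time_s: 31.05
ee_pos: [0.5834, -0.2386, 0.1604]
eef_rot: [-0.186, 1.562, 0.185]
contact_force: [0.5, 0.1, -1.2]
width: 0.103
```

```bash
python3 - <<'E'
from h import *
o,s=save('wrist','w23.png');cv2.imwrite('pics/w23a.png',cv2.resize(s['img'][100:280,190:370,::-1],None,fx=4,fy=3.3,interpolation=cv2.INTER_CUBIC))
E
python3 go.py .5828 -.2405 .08 13.4
```

```text
t 31.1 pos [ 0.5834 -0.2387  0.1604] psi 13.57 tilt 0.07 F [ 0.3  0.9 -0.2] w 9.2
delta [0.536, -0.01, -0.007] turn [0.002, 0.0, 0.001] calls 1
```

View pics/w23a.png

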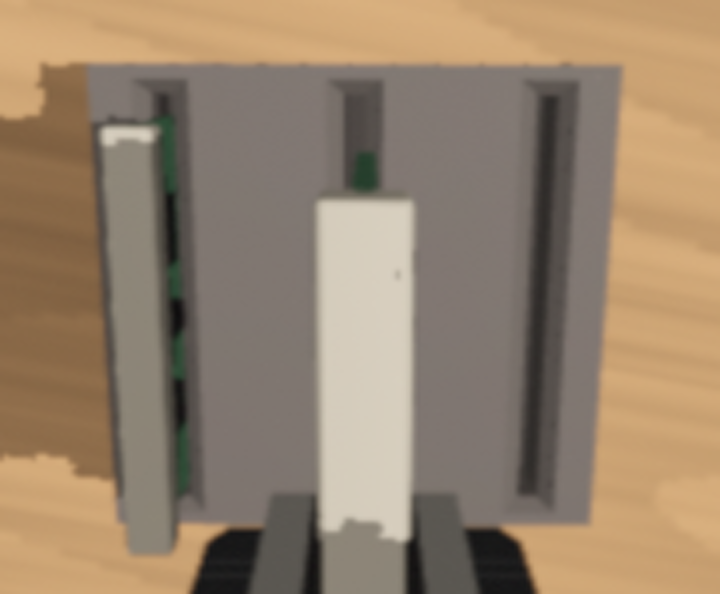

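View pics/w23.png

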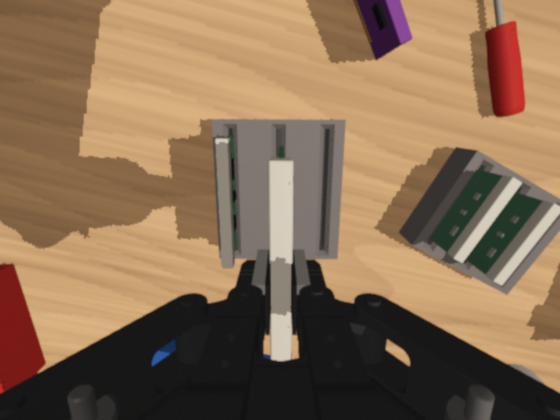

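{"name": "arm_command", "arguments": {
  "deltas": [
    [0.1, -0.012, -0.007, 0.002, 0, 0],
    [0.3, -0.012, -0.007, 0.002, 0, 0],
    [0.48, -0.012, -0.007, 0.002, 0, 0],
    [0.53, -0.012, -0.007, 0.002, 0, 0],
    [0.53, -0.012, -0.007, 0.002, 0, 0],
    [0.53, -0.012, -0.007, 0.002, 0, 0]
  ]
}}

```text
time_s: 31.7
ee_pos: [0.5836, -0.2408, 0.0817]
eef_rot: [-0.185, 1.561, 0.183]
contact_force: [-0.2, -0.8, 0.4]
width: 0.105
```

```bash
python3 - <<'E'
from h import *
o,s=save('wrist','w24.png'); cv2.imwrite('pics/w24a.png',cv2.resize(s['img'][80:300,190:400,::-1],None,fx=3.5,fy=2.7,interpolation=cv2.INTER_CUBIC))
E
python3 go.py .582 -.241 .033 13.4
```

```text
t 31.75 pos [ 0.5839 -0.2411  0.0822] psi 13.4 tilt 0.19 F [0.2 0.4 0. ] w 8.7
delta [0.328, 0.004, -0.013] turn [-0.0, 0.002, 0.001] calls 1
```

View pics/w24a.png

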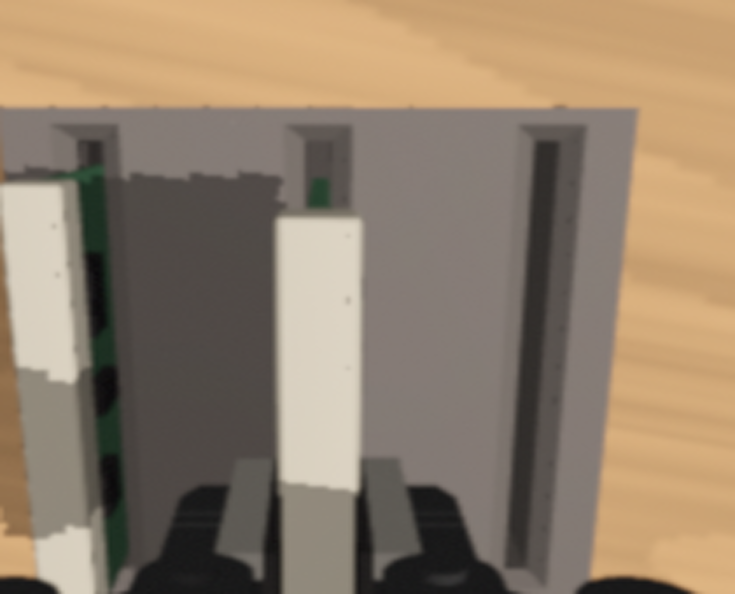

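{"name": "arm_command", "arguments": {
  "deltas": [
    [0.08, 0, -0.005, 0, 0, 0],
    [0.16, 0, -0.005, 0, 0, 0],
    [0.23, 0, -0.005, 0, 0, 0],
    [0.29, 0, -0.005, 0, 0, 0],
    [0.32, 0, -0.005, 0, 0, 0],
    [0.33, 0, -0.005, 0, 0, 0],
    [0.33, 0, -0.005, 0, 0, 0]
  ]
}}

```text
time_s: 32.45
ee_pos: [0.5831, -0.2422, 0.0349]
eef_rot: [-0.184, 1.56, 0.181]
contact_force: [-8.2, 2.3, 22.2]
width: 0.103
```

{"name": "arm_command", "arguments": {
  "deltas": [
    [0, 0, 0, 0, 0, 0],
    [0, 0, 0, 0, 0, 0],
    [-0.1, 0, 0, 0, 0, 0],
    [-0.35, 0, 0, 0, 0, 0],
    [-0.6, 0.1, 0, 0, 0, 0],
    [-0.7, 0.4, 0, 0, 0, 0]
  ],
  "grip": 28
}}

```text
time_s: 33.05
ee_pos: [0.5711, -0.1889, 0.1444]
eef_rot: [-0.182, 1.554, 0.171]
contact_force: [0.8, 1.5, -0.0]
width: 0.33
```

```bash
python3 go.py .538 .3555 .14 7.5
```

```text
t 33.05 pos [ 0.5711 -0.1889  0.1444] psi 12.92 tilt 0.66 F [ 0.8  1.5 -0. ] w 28.2
delta [0.006, 3.587, 0.596] turn [0.06, 0.006, 0.005] calls 4
per call [0.002, 0.897, 0.149]
```

{"name": "arm_command", "arguments": {
  "deltas": [
    [0, 0.3, 0.05, 0, 0, 0],
    [0, 0.6, 0.1, 0, 0, 0],
    [0, 0.85, 0.14, 0, 0, 0],
    [0, 1, 0.17, 0, 0, 0]
  ]
}}

```text
time_s: 33.45
ee_pos: [0.5622, -0.033, 0.1442]
eef_rot: [-0.184, 1.553, 0.176]
contact_force: [0.4, -0.4, 1.2]
width: 0.329
```

{"name": "arm_command", "arguments": {
  "deltas": [
    [0, 0.3, 0.05, 0.02, 0, 0],
    [0, 0.6, 0.1, 0.04, 0, 0],
    [0, 0.85, 0.14, 0.06, 0.006, 0.005],
    [0, 1, 0.17, 0.06, 0.006, 0.005]
  ]
}}

```text
time_s: 33.85
ee_pos: [0.5526, 0.123, 0.1441]
eef_rot: [-0.106, 1.568, 0.111]
contact_force: [0.4, 0.5, 0.1]
width: 0.323
```

{"name": "arm_command", "arguments": {
  "deltas": [
    [0, 0.3, 0.03, 0, 0, 0],
    [0, 0.6, 0.05, 0, 0, 0],
    [0, 0.85, 0.08, 0, 0, 0],
    [0, 1, 0.1, 0, 0, 0]
  ]
}}

```text
time_s: 34.25
ee_pos: [0.5459, 0.2781, 0.1453]
eef_rot: [-0.108, 1.567, 0.116]
contact_force: [-1.1, -0.0, -0.3]
width: 0.329
```

```bash
python3 go.py .538 .3555 .08 7.5
```

```text
t 34.25 pos [0.5459 0.2781 0.1453] psi 8.16 tilt 0.28 F [-1.1 -0.  -0.3] w 28.1
delta [0.438, 0.516, 0.021] turn [0.007, 0.001, -0.003] calls 1
```

{"name": "arm_command", "arguments": {
  "deltas": [
    [0, 0.25, 0.01, 0.006, 0, 0],
    [0, 0.48, 0.02, 0.006, 0, -0.003],
    [0.1, 0.51, 0.02, 0.006, 0, -0.003],
    [0.3, 0.51, 0.02, 0.006, 0, -0.003],
    [0.43, 0.51, 0.02, 0.006, 0, -0.003],
    [0.43, 0.51, 0.02, 0.006, 0, -0.003]
  ]
}}

```text
time_s: 34.85
ee_pos: [0.536, 0.3528, 0.0784]
eef_rot: [-0.107, 1.572, 0.102]
contact_force: [-0.4, -0.3, -0.2]
width: 0.326
```

```bash
python3 - <<'E'
from h import *
o,s=save('wrist','w25.png')
E
python3 go.py .538 .3555 .035 7.5
```

```text
t 34.9 pos [0.5373 0.3535 0.0802] psi 7.6 tilt 0.13 F [ 0.2 -0.8  0.9] w 28.0
delta [0.302, 0.013, 0.007] turn [0.001, -0.001, 0.001] calls 1
```

View pics/w25.png

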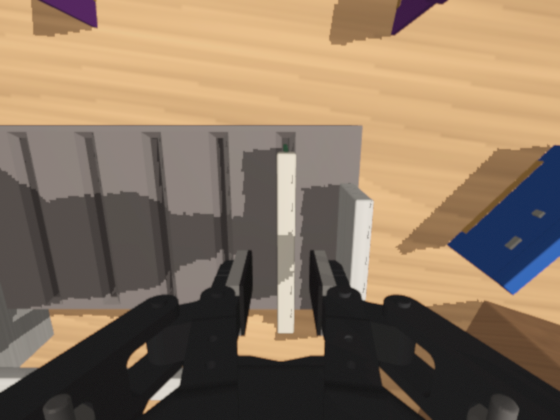

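{"name": "arm_command", "arguments": {
  "deltas": [
    [0.1, 0.015, 0.007, 0, 0, 0],
    [0.2, 0.015, 0.007, 0, 0, 0],
    [0.28, 0.015, 0.007, 0, 0, 0],
    [0.3, 0.015, 0.007, 0, 0, 0],
    [0.3, 0.015, 0.007, 0, 0, 0]
  ]
}}

```text
time_s: 35.4
ee_pos: [0.5376, 0.3553, 0.0344]
eef_rot: [-0.106, 1.571, 0.102]
contact_force: [0.0, -0.7, 0.5]
width: 0.327
```

{"name": "arm_command", "arguments": {
  "deltas": [
    [0, 0, 0, 0, 0, 0],
    [0, 0, 0, 0, 0, 0],
    [0, 0, 0, 0, 0, 0],
    [0, 0, 0, 0, 0, 0]
  ],
  "grip": 0
}}

```text
time_s: 35.8
ee_pos: [0.5379, 0.3555, 0.0349]
eef_rot: [-0.106, 1.57, 0.102]
contact_force: [0.7, 0.2, 1.0]
width: 0.103
```

{"name": "arm_command", "arguments": {
  "deltas": [
    [-0.05, 0, 0, 0, 0, 0],
    [-0.15, 0, 0, 0, 0, 0],
    [-0.3, 0, 0, 0, 0, 0],
    [-0.55, 0, 0, 0, 0, 0],
    [-0.75, -0.1, 0, 0, 0, 0],
    [-0.82, -0.4, 0, 0, 0, 0],
    [-0.82, -0.7, 0, 0, 0, 0],
    [-0.82, -1, 0, 0, 0, 0]
  ]
}}

```text
time_s: 36.6
ee_pos: [0.5586, 0.2059, 0.1604]
eef_rot: [-0.105, 1.567, 0.104]
contact_force: [0.6, -1.0, -0.6]
width: 0.099
```

{"name": "arm_command", "arguments": {
  "deltas": [
    [0, -0.25, 0, 0, 0, 0],
    [0, -0.5, -0.05, 0, 0, 0],
    [0, -0.75, -0.08, 0, 0, 0],
    [0, -1, -0.08, 0, 0, 0]
  ]
}}

```text
time_s: 37.0
ee_pos: [0.5663, 0.0541, 0.162]
eef_rot: [-0.105, 1.566, 0.104]
contact_force: [1.5, -0.1, -0.6]
width: 0.108
```

{"name": "arm_command", "arguments": {
  "deltas": [
    [0, -0.3, 0, 0, 0, 0],
    [0, -0.6, -0.05, 0, 0, 0],
    [0, -0.9, -0.08, -0.03, 0, 0],
    [0, -1, -0.08, -0.06, 0, 0]
  ]
}}

```text
time_s: 37.4
ee_pos: [0.5737, -0.1029, 0.1638]
eef_rot: [-0.177, 1.561, 0.171]
contact_force: [0.3, 0.9, 0.1]
width: 0.101
```

```bash
python3 go.py .5725 -.198 .16 13.4
```

```text
t 37.4 pos [ 0.5737 -0.1029  0.1638] psi 12.71 tilt 0.26 F [0.3 0.9 0.1] w 8.6
delta [0.027, -0.617, -0.147] turn [-0.008, 0.002, 0.002] calls 1
```

{"name": "arm_command", "arguments": {
  "deltas": [
    [0, -0.25, -0.05, -0.007, 0, 0],
    [0, -0.5, -0.1, -0.007, 0, 0],
    [0.02, -0.62, -0.145, -0.007, 0.002, 0],
    [0.02, -0.62, -0.145, -0.007, 0.002, 0],
    [0.02, -0.62, -0.145, -0.007, 0.002, 0],
    [0.02, -0.62, -0.145, -0.007, 0.002, 0]
  ]
}}

```text
time_s: 38.0
ee_pos: [0.5734, -0.1966, 0.1617]
eef_rot: [-0.186, 1.562, 0.182]
contact_force: [0.2, 0.8, -0.5]
width: 0.1
```

```bash
python3 - <<'E'
from h import *
o,s=save('wrist','w26.png')
E
python3 go.py .572 -.1985 .08 13.4
```

```text
t 38.05 pos [ 0.5735 -0.1966  0.1615] psi 13.48 tilt 0.17 F [ 0.5  0.2 -0.9] w 8.8
delta [0.543, -0.009, -0.013] turn [0.001, 0.0, 0.002] calls 1
```

View pics/w26.png

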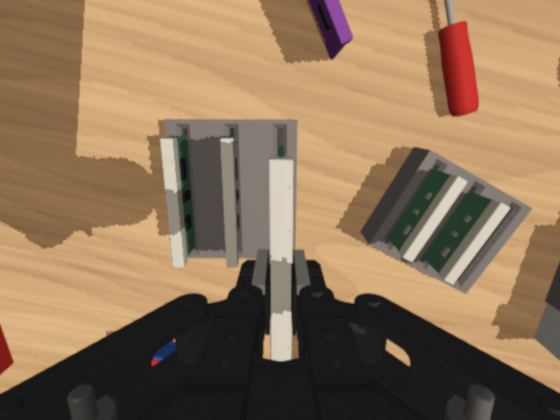

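{"name": "arm_command", "arguments": {
  "deltas": [
    [0.1, -0.015, -0.008, 0.001, 0, 0],
    [0.3, -0.015, -0.008, 0.001, 0, 0],
    [0.48, -0.015, -0.008, 0.001, 0, 0],
    [0.54, -0.015, -0.008, 0.001, 0, 0],
    [0.54, -0.015, -0.008, 0.001, 0, 0],
    [0.54, -0.015, -0.008, 0.001, 0, 0]
  ]
}}

```text
time_s: 38.65
ee_pos: [0.5735, -0.1993, 0.0812]
eef_rot: [-0.186, 1.561, 0.181]
contact_force: [0.6, 0.4, -0.2]
width: 0.101
```

```bash
python3 - <<'E'
from h import *
o,s=save('wrist','w27.png'); cv2.imwrite('pics/w27a.png',cv2.resize(s['img'][80:300,190:400,::-1],None,fx=3.5,fy=2.7,interpolation=cv2.INTER_CUBIC))
E
python3 go.py .5725 -.199 .033 13.4
```

```text
t 38.7 pos [ 0.5739 -0.1995  0.0817] psi 13.4 tilt 0.25 F [ 0.6  0.5 -0.7] w 8.4
delta [0.324, 0.006, -0.009] turn [-0.0, 0.001, 0.002] calls 1
```

View pics/w27a.png

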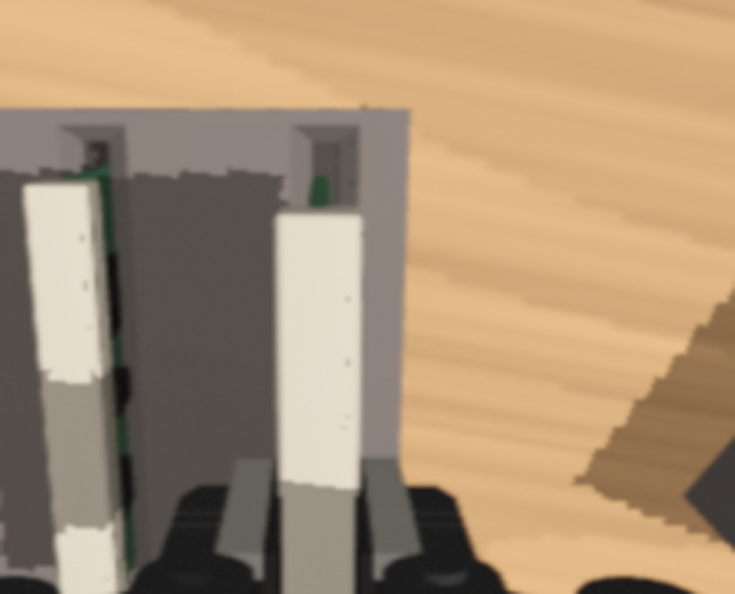

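{"name": "arm_command", "arguments": {
  "deltas": [
    [0.05, 0.01, -0.005, 0, 0, 0],
    [0.14, 0.01, -0.005, 0, 0, 0],
    [0.22, 0.01, -0.005, 0, 0, 0],
    [0.29, 0.01, -0.005, 0, 0, 0],
    [0.32, 0.01, -0.005, 0, 0, 0],
    [0.33, 0.01, -0.005, 0, 0, 0],
    [0.33, 0.01, -0.005, 0, 0, 0]
  ]
}}

```text
time_s: 39.4
ee_pos: [0.5727, -0.1995, 0.0347]
eef_rot: [-0.185, 1.56, 0.18]
contact_force: [-10.1, 1.8, 28.3]
width: 0.101
```

{"name": "arm_command", "arguments": {
  "deltas": [
    [0, 0, 0, 0, 0, 0],
    [0, 0, 0, 0, 0, 0],
    [-0.1, 0, 0, 0, 0, 0],
    [-0.35, 0, 0, 0, 0, 0],
    [-0.65, 0.1, 0, 0, 0, 0],
    [-0.9, 0.2, 0, 0, 0, 0],
    [-1, 0.5, 0, 0, 0, 0],
    [-1, 0.8, 0, 0, 0, 0],
    [-1, 0.8, 0, 0, 0, 0]
  ],
  "grip": 28
}}

```text
time_s: 40.3
ee_pos: [0.5443, -0.075, 0.1852]
eef_rot: [-0.189, 1.559, 0.19]
contact_force: [0.4, -0.9, -0.4]
width: 0.328
```

```bash
python3 - <<'E'
from h import *
o,s=save('wrist','w28.png')
o,s=save('scene','s28.png');cv2.imwrite('pics/s28a.png',cv2.resize(s['img'][180:340,40:300,::-1],None,fx=3,fy=3,interpolation=cv2.INTER_CUBIC))
E
python3 go.py .648 .282 .15 7.5
```

```text
t 40.4 pos [ 0.5446 -0.081   0.1848] psi 13.48 tilt 0.25 F [ 0.2 -0.3  0.8] w 27.7
delta [0.228, 2.194, 1.233] turn [0.066, 0.002, 0.002] calls 3
per call [0.076, 0.731, 0.411]
```

View pics/w28.png

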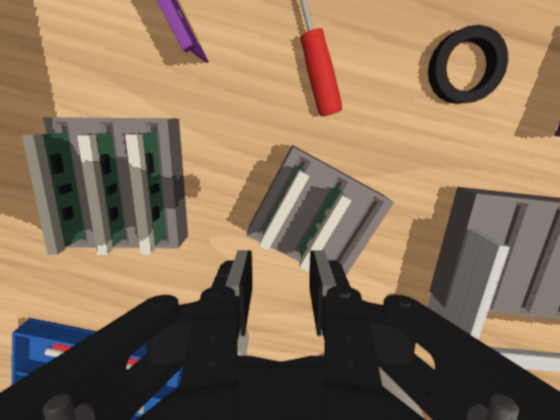

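View pics/s28a.png

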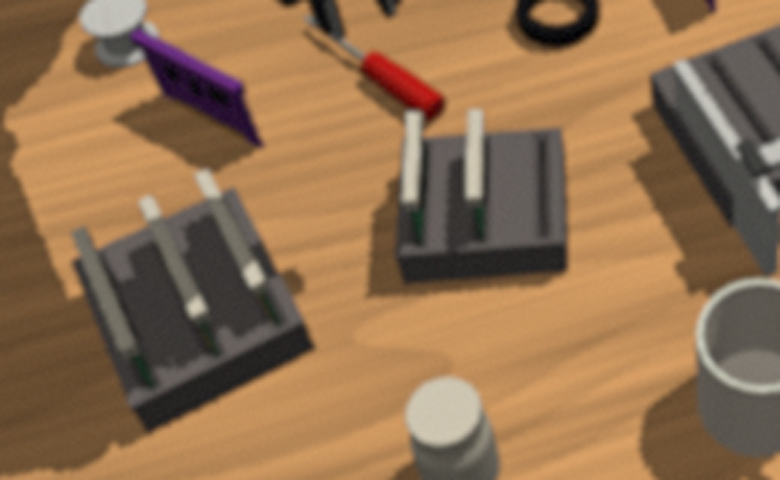

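{"name": "arm_command", "arguments": {
  "deltas": [
    [0, 0.2, 0.1, 0, 0, 0],
    [0, 0.45, 0.2, 0.02, 0, 0],
    [0, 0.7, 0.35, 0.04, 0, 0],
    [0, 0.95, 0.5, 0.066, 0, 0]
  ],
  "grip": 0
}}

```text
time_s: 40.8
ee_pos: [0.5852, 0.0743, 0.1847]
eef_rot: [-0.103, 1.565, 0.097]
contact_force: [1.0, 0.2, 0.5]
width: 0.001
```

{"name": "arm_command", "arguments": {
  "deltas": [
    [0, 0.2, 0.1, 0, 0, 0],
    [0, 0.45, 0.2, 0, 0, 0],
    [0, 0.7, 0.35, 0, 0, 0],
    [0, 0.95, 0.5, 0, 0, 0]
  ]
}}

```text
time_s: 41.2
ee_pos: [0.643, 0.2246, 0.1843]
eef_rot: [-0.101, 1.565, 0.094]
contact_force: [0.5, -0.2, 0.5]
width: 0.001
```

```bash
python3 go.py .672 .2855 .15 7.5
```

```text
t 41.2 pos [0.643  0.2246 0.1843] psi 7.12 tilt 0.35 F [ 0.5 -0.2  0.5] w 0.1
delta [0.227, 0.38, 0.242] turn [-0.004, 0.002, 0.003] calls 1
```

{"name": "arm_command", "arguments": {
  "deltas": [
    [0, 0.2, 0.12, -0.004, 0, 0],
    [0.05, 0.38, 0.24, -0.004, 0.002, 0.003],
    [0.2, 0.38, 0.24, -0.004, 0.002, 0.003],
    [0.2, 0.38, 0.24, -0.004, 0.002, 0.003],
    [0.2, 0.38, 0.24, -0.004, 0.002, 0.003]
  ]
}}

```text
time_s: 41.7
ee_pos: [0.6722, 0.2829, 0.1536]
eef_rot: [-0.103, 1.57, 0.098]
contact_force: [0.1, -0.6, 0.7]
width: 0.001
```

```bash
python3 - <<'E'
from h import *
o,s=save('wrist','w29.png')
c=cam(s,o); print(proj([[.6317,.2799,.131]],c))
E
python3 go.py .672 .2855 .083 7.5
```

```text
[[283.93302864 167.39577555]]
t 41.75 pos [0.6727 0.2832 0.1547] psi 7.32 tilt 0.11 F [0.6 0.2 1.7] w -0.0
delta [0.478, 0.017, -0.003] turn [-0.002, 0.0, 0.001] calls 1
```

View pics/w29.png

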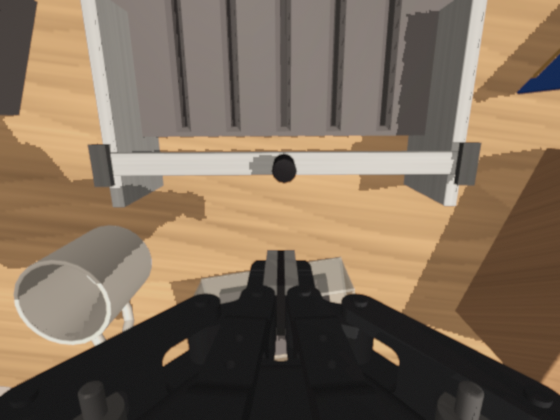

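{"name": "arm_command", "arguments": {
  "deltas": [
    [0.15, 0.02, 0, 0, 0, 0],
    [0.35, 0.02, 0, 0, 0, 0],
    [0.47, 0.02, 0, 0, 0, 0],
    [0.47, 0.02, 0, 0, 0, 0]
  ]
}}

```text
time_s: 42.15
ee_pos: [0.6709, 0.2844, 0.0821]
eef_rot: [-0.103, 1.572, 0.097]
contact_force: [-0.6, 0.3, 0.0]
width: -0.0
```

```bash
python3 go.py .5705 .272 .082 7.5
```

```text
t 42.15 pos [0.6709 0.2844 0.0821] psi 7.26 tilt 0.29 F [-0.6  0.3  0. ] w -0.0
delta [0.003, 0.003, -0.674] turn [-0.003, -0.002, 0.002] calls 1
```

{"name": "arm_command", "arguments": {
  "deltas": [
    [0, 0, -0.08, 0, 0, 0],
    [0, 0, -0.16, 0, 0, 0],
    [0, 0, -0.25, 0, 0, 0],
    [0, 0, -0.34, 0, 0, 0],
    [0, 0, -0.43, 0, 0, 0],
    [0, 0, -0.52, 0, 0, 0],
    [0, 0, -0.59, 0, 0, 0],
    [0, 0, -0.62, 0, 0, 0],
    [0, 0, -0.64, 0, 0, 0],
    [0, 0, -0.64, 0, 0, 0]
  ]
}}

```text
time_s: 43.15
ee_pos: [0.5759, 0.2726, 0.083]
eef_rot: [-0.102, 1.571, 0.097]
contact_force: [0.5, -0.0, 0.2]
width: -0.001
```

```bash
python3 - <<'E'
from h import *
o,s=save('wrist','w30.png')
E
python3 go.py .5705 .272 .082 7.5
```

```text
t 43.2 pos [0.5759 0.2726 0.0827] psi 7.27 tilt 0.26 F [ 0.7 -0.   0.2] w 0.0
delta [0.005, 0.0, -0.036] turn [-0.003, -0.002, 0.002] calls 1
```

View pics/w30.png

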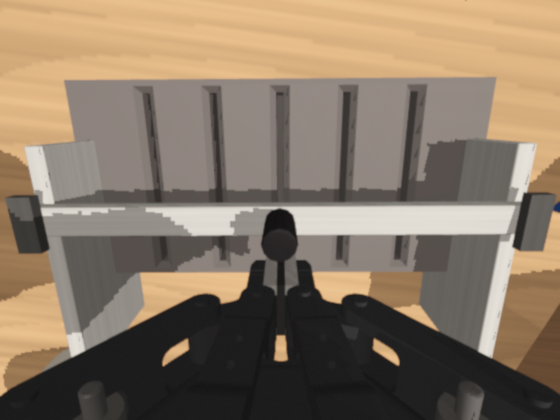

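```bash
cat > bar.py <<'E'
import sys
from h import *
o=get_obs();s=snapshot('wrist');c=cam(s,o);a=np.radians(7.5);ux=np.array([np.cos(a),np.sin(a)])
f=lambda p,z: ray(p,c,z)[0,:2]@ux
r=[float(v) for v in sys.argv[1:]]
fr,bk,b1,b2,k=f((280,r[0]),.038),f((280,r[1]),.038),f((200,r[2]),.097),f((200,r[3]),.097),f((280,r[4]),.131)
print('rack',(fr+bk)/2,bk-fr,'bar',(b1+b2)/2,b2-b1,'knob',k,'bar-rack',(b1+b2)/2-(fr+bk)/2)
E
python3 bar.py 79 272 205 233 242
```

```text
rack 0.580335359934427 0.13475186609955936 bar 0.5874656523236094 0.015236418656448869 knob 0.586850206596469 bar-rack 0.007130292389182391
```

{"name": "arm_command", "arguments": {
  "deltas": [
    [0, 0, -0.015, 0, 0, 0],
    [0, 0, -0.03, 0, 0, 0],
    [0, 0, -0.04, 0, 0, 0],
    [0, 0, -0.04, 0, 0, 0]
  ]
}}

```text
time_s: 43.65
ee_pos: [0.5696, 0.2718, 0.0824]
eef_rot: [-0.103, 1.572, 0.097]
contact_force: [1.4, 0.3, 0.9]
width: 0.002
```

```bash
python3 - <<'E'
from h import *
o,s=save('wrist','w31.png'); print(o['contact_force'])
cv2.imwrite('pics/w31a.png',s['img'][60:300,:,::-1])
E
python3 go.py .5705 .272 .082 7.5
```

```text
[1.36023259 0.29736665 0.92662856]
t 43.7 pos [0.5696 0.2718 0.0824] psi 7.27 tilt 0.3 F [ 0.5  0.3 -0.1] w -0.4
delta [0.003, 0.001, 0.006] turn [-0.003, -0.003, 0.002] calls 1
```

View pics/w31.png

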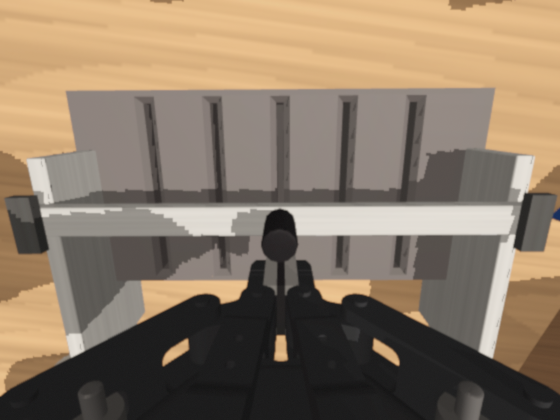

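```bash
python3 bar.py 89.5 280 205 233 242
```

```text
rack 0.5803510618966392 0.1349756387903953 bar 0.5810678114562137 0.015207814422524724 knob 0.580451707338693 bar-rack 0.0007167495595744588
```

{"name": "arm_command", "arguments": {
  "deltas": [
    [0, 0, 0.05, 0, 0, 0],
    [0, 0, 0.12, 0, 0, 0],
    [-0.2, 0, 0.15, 0, 0, 0],
    [-0.5, 0, 0.15, 0, 0, 0],
    [-0.8, 0, 0.15, 0, 0, 0],
    [-0.8, 0, 0.15, 0, 0, 0],
    [-0.8, 0, 0.15, 0, 0, 0]
  ]
}}

```text
time_s: 44.45
ee_pos: [0.5936, 0.2754, 0.2035]
eef_rot: [-0.101, 1.57, 0.098]
contact_force: [0.2, 0.2, -1.4]
width: -0.005
```

```bash
python3 - <<'E'
from h import *
o,s=save('wrist','w32.png')
o,s=save('scene','s32.png')
E
python3 go.py .5705 .272 .082 7.5
```

```text
t 44.55 pos [0.5919 0.2748 0.201 ] psi 7.28 tilt 0.43 F [-0.2 -0.3 -0.7] w -0.1
delta [0.794, 0.003, -0.139] turn [-0.002, -0.004, 0.003] calls 1
```

View pics/w32.png

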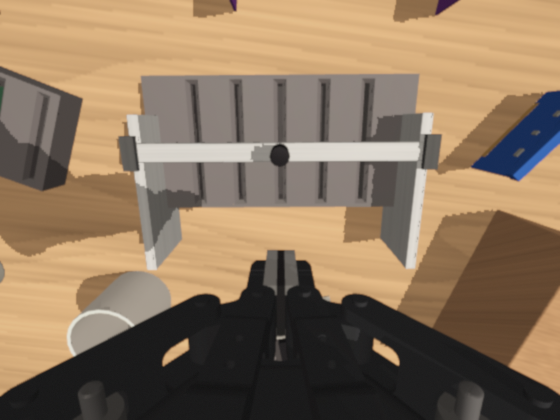

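View pics/s32.png

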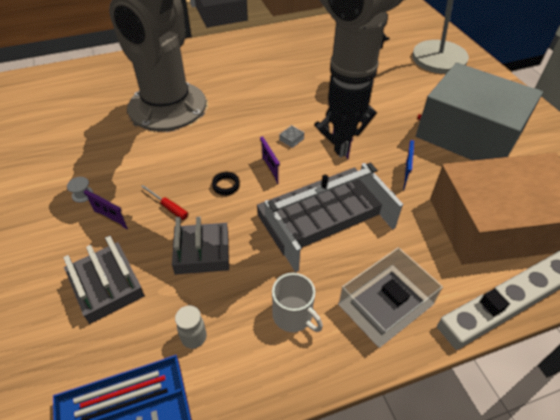

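Run:
```python
from h import *
print(robot.finish_job()); print(get_obs()['time_s'])
```

```text
the job is handed in; nothing more can be done
None
the job is handed in; nothing more can be done
```

The job is handed in after about 45 s of the 210 s allowed; no verdict was reported. I slid the bar back, stored all five boards (three long in `rack_long`, two short in `rack_short`), and slid the bar home.

**Boards:** each was pressed down with 14–28 N of upward reaction. Each seated within 0.5 mm of its pick-up height in the mixed rack. The last pictures show all five upright, and neither storage rack had moved when I looked before each placing.

**Bar:** it last measured about 0.7 mm from the middle of the mixed rack, against the 15 mm allowed. The arm stood clear of everything.

**Untouched items:** I saw no sign that the arm touched the mug, jar, tape or screwdriver, and the look-alikes were left alone.

What disagreed or went wrong on the way:
- **Finger length:** the real fingertips end about 25–29 mm short of the stated TCP. My first grip on the knob closed above it, and I worked with the corrected height after that.
- **Bar right back:** the gripper slipped off the knob near the end of the slide, so I finished it by pushing with the fingers shut until the bar stopped hard (about 55 N at the wrist). From the images the bar then stood about 83 mm from the rack's middle. It had started about 14 mm off the middle, so the measured slide was only about 69 mm. I took the middle as home; the final push supports this, since the bar moved past its starting place without meeting a stop.

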